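# Set the washed-up things on their own drying pads

### The arm

A 6-joint arm with a two-finger parallel gripper is mounted at the origin on the work surface. World frame = base frame: x ahead of the robot, y to its left, z up, the work surface at z = 0. Lengths are in m, angles in rad, forces in N, time in s.
With the tool pointing down it reaches from about 0.325 to 0.925 m from the base axis. Payload 3.1 kg.
Tool frame: the origin (TCP) lies on the centre line of the jaws, within the pads' length; the fingertips stand 25 mm ahead of it and the grasp point (between the pads) lies 6 mm ahead of it; z points along the fingers, y is the direction in which the jaws open and shut (so a half turn about z gives the same grasp; the last joint's range is limited). The gripper opens to 85 mm and grips with 20 to 120 N. Pads are 22 mm wide; open, the fingers measure 114 mm over their backs; the gripper's body (76 mm by 85 mm) begins 54 mm behind the grasp point. The pads swing forward as they close: fully open they stand 13 mm farther back than shut.
Start: joints at [-1.232, 0.217, 1.613, -0, 1.311, -0.112], TCP at [0.272, -0.563, 0.256] pointing down, gripper open.
Joint ranges: [-2.75, 2.75], [-0.78, 2.1], [0.31, 2.55], [-1.13, 4.27], [0.13, 2.63], [-2.58, 2.58]. Speed limits (rad/s): [2.79, 2.79, 3.14, 3.14, 3.14, 3.14].

### API

Orientations are given as a unit quaternion [x, y, z, w].
In Python, from plant import ctrl, imaging, order gives the robot as it stands.
- The arm moves only by the tool play_rows, never from a script. Its argument "rows" is a list that holds one entry, the list of rows, each a list of 7 numbers: the finger opening in m, from 0 to 0.0854, then the shift along the tool's x, y, z in m, then the turn, a rotation vector about the tool's x, y, z in rad. A call has 1 to 10 rows; each row is the pose to reach, as a shift and turn from the pose commanded when the call began, along the tool's axes at that moment; what a row does not reach only later rows make up. A row lasts 1/10 s, in which the tool goes at most 50 mm and 8.59 degrees, less where a joint would pass 70% of its speed; a pose out of reach is approached as far as the arm can. A call with a gripper value outside its range is refused whole. The fingers move at their own pace and stop on an object; "newtons" is the grip in N (left out, the last holds). Time passes only in rows, so rows that repeat a pose let the fingers close. It gives the time, the measured TCP pose, the force and the opening at its end, in the units of the state.
- ctrl.sense(): the state, without advancing time (a new reading comes with each control period).
- imaging.read_camera(name): name is "scene" or "top" or "wrist"; returns the picture (384x512x3 uint8, blue, green, red); there is no depth.
- imaging.camera_params(name): a dict with "K" (3x3 intrinsics, pixels), "position" and "orientation" of the camera in the world. Camera axes: x right, y up, looking along -z (the intrinsics and any distortion apply to the point x, -y, -z); pixel columns grow to the right and rows downward; lengths in m; the calibration is good to about 2 mm. A picture is of the moment at which its call begins: read the wrist's pose just before it. camera_params takes no time and is no camera call; for the wrist camera it gives the pose at the moment of the call.
- order.close_job(): hands the job in, once; it reports no verdict.
The state is a dict: "t": time; "joints": joint angles; "qd": joint speeds; "tau": joint torques, N m; "position": TCP position; "eef_rot": TCP orientation; "force": force on the tool from outside, world axes, zero at the start; "torque": the same for the moment, N m; "width": opening from 0.0 (shut) to 1.0 (fully open).
Only numpy, scipy, OpenCV 4.12 (cv2) and the standard library are available. Lean on these libraries where they do the work, as an engineer would, in place of code of your own. Each camera call takes 0.05 s, during which the arm holds its last target.

### The job

Put each washed thing on the pad of its own colour and shape: the steel pot lid on the big grey round pad, the green measuring cup on the green round pad, the white ramekin on the white round pad, and the clasped tub on the red oblong pad, lined up with it. Each must end standing upright in the middle of its pad; set things down gently, never let one drop. Leave the bamboo spatula and the blue dish brush where they lie.

Things in the scene. Friction and masses are not known exactly. Their poses are not given: they have to be found in the camera images.
- lid_knob (a point): Steel pot lid lying knob-up on the dish mat: flat disc 116 mm across, its steel dome rising to 18 mm at the centre; on it a short neck 16 mm across (18 to 24 mm up) and a black plastic cylindrical knob, 30 mm across, from 24 to 48 mm above the underside. The point is the centre of the knob, 36 mm above the underside, on the lid's axis; z up. About 0.22 kg. Take it by the knob.
- cup_center (a point): Green plastic measuring cup standing upright, open at the top: 58 mm across at the foot, 60 mm at the rim, 62 mm high, wall 3 mm; a loop handle 10 mm thick sticks out along the cup's own +y to 55 mm from its axis. The point is on the cup's axis, 31 mm above the underside; x is across the cup, square to the handle, z up. About 0.06 kg. The way the handle finally points does not matter.
- ramekin_center (a point): White ceramic ramekin standing upright, open at the top: straight fluted wall 64 mm across outside, 42 mm high, wall 5 mm. The point is on its axis, 21 mm above the underside; z up. About 0.16 kg.
- tub_center (a point): Small lidded plastic tub, grey body and red lid (shut, rigid), a black clasp on its +x end and black hinge on its -x end: 98 mm long overall along its own x, 58 mm wide along y with flat sides, 48 mm high. The point is its centre, 24 mm above the underside; z up. About 0.12 kg. Either end may finally point either way along its pad.
- pad_lid: Big grey round silicone pad with a thin black ring near its edge, 136 mm across, 3 mm thick, fixed. Origin: centre of its underside; its top is 3 mm higher. Place of the pot lid.
- pad_cup: Green round silicone pad with a thin white ring, 82 mm across, 3 mm thick, fixed. Origin: centre of its underside; its top is 3 mm higher. Place of the measuring cup.
- pad_ramekin: White round silicone pad with a thin grey ring, 86 mm across, 3 mm thick, fixed. Origin: centre of its underside; its top is 3 mm higher. Place of the ramekin.
- pad_tub: Red oblong silicone pad with a thin white outline, 116 mm long along its x by 78 mm wide along its y, 3 mm thick, fixed. Origin: centre of its underside; its top is 3 mm higher. Place of the tub, long side along long side.
- spatula: Bamboo spatula lying flat on the mat, 280 mm long, 44 mm wide at the blade, 8 mm high, roughly along world x. Origin: underside, near the middle of its length; x towards the blade. A bystander. The dark dish mat that all lies on is 4 mm thick (its top at z = 0.004 m).
- brush: Blue plastic dish brush with white bristle block, lying on the mat, 240 mm long, 40 mm wide at the head, 24 mm high, roughly along world x. Origin: underside, near the middle of its length; x towards the head. A bystander. A third bystander, a 190 mm steel fork 4 mm high, lies in the same way on the mat.
Things that resemble listed ones, but are neither listed nor needed, are in the scene too. Of the things that look like the pad_ramekin, the middle-sized one is meant.

How it is judged:
By the outcome, as a careful person would: the job done as asked, in the order asked, and still so for the second after the job is handed in, with the robot touching nothing.
It also fails if it takes over 106 s, if anything falls off the work surface, if the arm or the gripper's body presses on something with over 40 N, if the wrist force passes 120 N, or if a joint passes its speed limit or range.

## Working session

There is one attempt and no reset: what is moved stays moved. The work goes in short steps, Python scripts to look and compute and a tool call to move; the robot and the scene stay as the last step left them, time stands still between calls to the robot, and variables do not carry over. Pictures are saved under pics/ and viewed, and the job is handed in when it is done.

Besides the shell and the picture viewer there is one more tool, called after "Call:" by a JSON object that holds its "method" and its "body", one argument or row to a line. play_rows: Moves the arm, as the interface text tells. Its arguments: {"type":"object","properties":{"rows":{"type":"array","items":{"type":"array","items":{"type":"array","items":{"type":"number"}}}},"newtons":{"type":"number"}},"required":["rows"]}

```bash
ls; mkdir -p pics
python3 - <<'E'
from plant import ctrl, imaging, order
import cv2,numpy as np
np.set_printoptions(precision=4,suppress=True)
s=ctrl.sense();print({k:np.round(v,4) for k,v in s.items()})
for n in ("top","scene"):
    im=imaging.read_camera(n);cv2.imwrite(f"pics/{n}0.png",im)
    cv2.imwrite(f"pics/{n}0b.png",cv2.resize(im,(800,600),interpolation=cv2.INTER_CUBIC))
for n in ("top","scene","wrist"):
    p=imaging.camera_params(n);print(n,p)
E
```

```text
pics
{'t': np.float64(0.0), 'joints': array([-1.2322,  0.2178,  1.6149, -0.    ,  1.3113, -0.1122]), 'qd': array([-0.0017, -0.0017, -0.0005, -0.0017,  0.0006,  0.0001]), 'tau': array([ -0.0011, -39.6844, -30.3854,  -0.0001,   0.0098,   0.    ]), 'position': array([ 0.2721, -0.5618,  0.255 ]), 'eef_rot': array([ 0.9747,  0.2235, -0.0002, -0.0012]), 'force': array([0.082 , 0.1176, 0.047 ]), 'torque': array([ 0.0468,  0.0135, -0.0671]), 'width': np.float64(1.0044)}
top {'K': array([[421.0054,   0.    , 259.8638],
       [  0.    , 421.0054, 187.2227],
       [  0.    ,   0.    ,   1.    ]]), 'position': array([ 0.3147, -0.0384,  1.3403]), 'orientation': array([ 0.0321, -0.0248, -0.7057,  0.7074])}
scene {'K': array([[350.7183,   0.    , 257.4429],
       [  0.    , 350.7183, 190.2131],
       [  0.    ,   0.    ,   1.    ]]), 'position': array([1.1718, 0.0067, 0.5596]), 'orientation': array([0.3262, 0.3413, 0.6247, 0.622 ])}
wrist {'K': array([[278.1481,   0.    , 257.5928],
       [  0.    , 278.1481, 192.2786],
       [  0.    ,   0.    ,   1.    ]]), 'position': array([ 0.3326, -0.5323,  0.3714]), 'orientation': array([-0.1133,  0.0732, -0.5261,  0.8397])}
```

View pics/top0b.png

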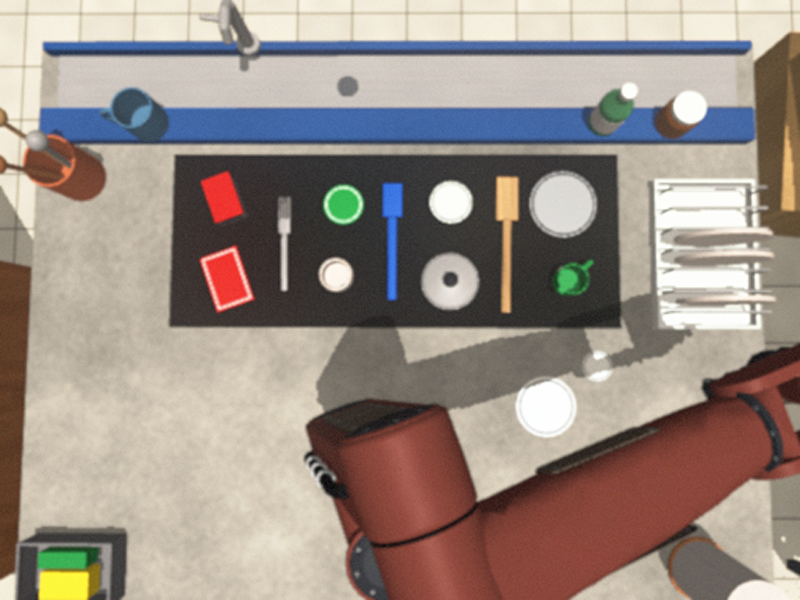

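View pics/scene0b.png

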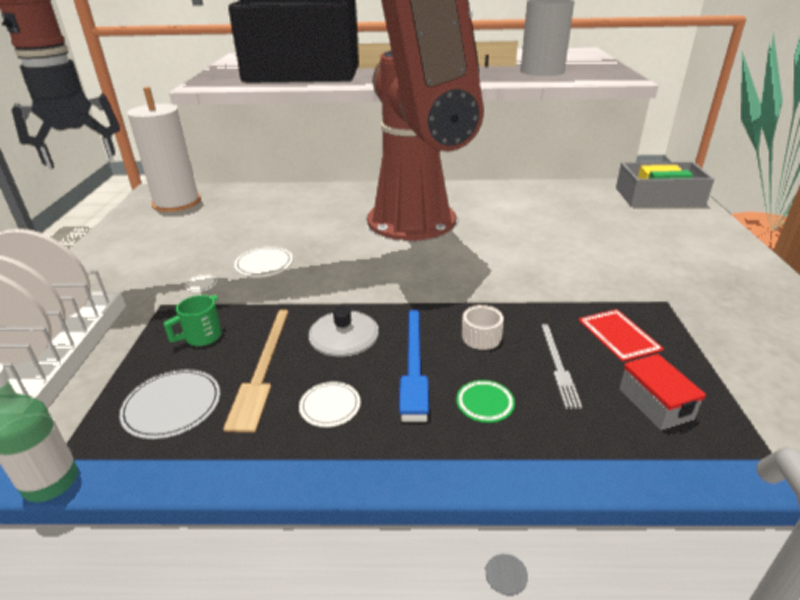

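The top view shows two rows on the dark mat. Pixels are in the 800x600 enlargement:
- **Far row:** tub (222,197), green pad (343,204), white pad (450,202), grey pad (563,203).
- **Near row:** red pad (227,279), ramekin (336,274), lid (450,280), cup (572,278).

There are three white round candidates: (450,202) on the mat, (546,407) larger, and (598,366) smaller. I'll measure their sizes next.

```bash
cat > h.py <<'E'
import cv2,numpy as np
from scipy.spatial.transform import Rotation as R
np.set_printoptions(precision=4,suppress=True)
def ray(p,uv):
    uv=np.atleast_2d(uv).astype(float);K=p["K"]
    d=np.c_[(uv[:,0]-K[0,2])/K[0,0],-(uv[:,1]-K[1,2])/K[1,1],-np.ones(len(uv))]
    return np.array(p["position"]),R.from_quat(p["orientation"]).apply(d)
def onplane(p,uv,z):
    o,d=ray(p,uv);return (o+d*((z-o[2])/d[:,2])[:,None])[:,:2]
def proj(p,X):
    c=R.from_quat(p["orientation"]).inv().apply(np.atleast_2d(X)-p["position"]);K=p["K"]
    return np.c_[K[0,2]+K[0,0]*c[:,0]/-c[:,2],K[1,2]-K[1,1]*c[:,1]/-c[:,2]]
def blobs(mask,amin=40):
    cs,_=cv2.findContours(mask.astype(np.uint8)*255,cv2.RETR_EXTERNAL,cv2.CHAIN_APPROX_NONE)
    return [c[:,0,:].astype(float) for c in cs if cv2.contourArea(c)>amin]
def masks(im):
    h=cv2.cvtColor(im,cv2.COLOR_BGR2HSV);H,S,V=[h[...,i].astype(int) for i in range(3)]
    return dict(red=((H<8)|(H>172))&(S>130)&(V>90),green=(H>45)&(H<80)&(S>110)&(V>50),
      blue=(H>100)&(H<125)&(S>130)&(V>70),light=(S<60)&(V>110))
E
python3 - <<'E'
from h import *
from plant import imaging
print(imaging.camera_params("top").keys())
p=imaging.camera_params("top");im=cv2.imread("pics/top0.png")
m=masks(im)
for k in ("red","green","light"):
    for c in blobs(m[k]):
        (u,v)=c.mean(0)
        if not (110<u<410 and 95<v<280): continue
        w=onplane(p,c,0.007).astype(np.float32)
        (cx,cy),r=cv2.minEnclosingCircle(w);rc=cv2.minAreaRect((w*1000))
        a=cv2.contourArea(w*1000)
        print(k,np.round([u,v],1),"circ",np.round([cx,cy,2*r],4),"deq",round(2*(a/np.pi)**.5,1),"rect",np.round(rc[0],1),np.round(rc[1],1),round(rc[2],1))
cv2.imwrite("pics/whites.png",cv2.resize(im[110:285,265:405],None,fx=3.4,fy=3.4,interpolation=cv2.INTER_CUBIC))
E
```

```text
dict_keys(['K', 'position', 'orientation'])
red [144.5 178. ] circ [0.4512 0.3441 0.1081] deq 81.8 rect [450.8 344.1] [97.2 58.9] 20.4
red [144.7 179.1] circ [0.4498 0.344  0.1434] deq 28.5 rect [451.  343.6] [123.   84.7] 19.5
red [141.5 125.9] circ [0.6209 0.3572 0.1108] deq 87.7 rect [620.7 357.9] [98.7 66.5] 20.8
green [366.8 177.4] circ [ 0.4587 -0.3646  0.0964] deq 68.9 rect [ 452.7 -364.6] [64.3 87.5] 9.6
green [219.4 130.4] circ [0.6052 0.1064 0.0627] deq 58.6 rect [605.1 106. ] [60.  59.3] 45.0
light [219.  159.4] circ [ 0.4722 -0.0011  2.0333] deq 1348.4 rect [427.3  -1. ] [1684.6 1228.1] 89.8
```

View pics/whites.png

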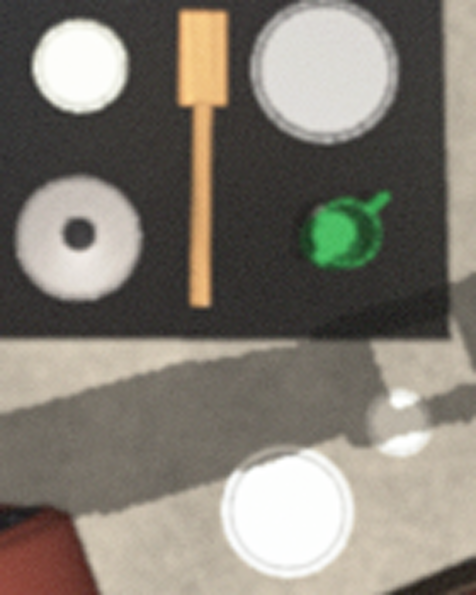

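The white candidates in the crop are the mat one (80,65), about 90 mm, the large one (287,511), about 120 mm, and the small one (400,423), about 57 mm. The mat pad is the middle-sized one and has the grey ring, so it is the target. Next I'll move over the mat for an overview with the wrist camera.

Call:
{"method": "play_rows", "body": {
  "rows": [
    [[0.0854,0.397,-0.41,-0.125,0,0,0.451],[0.0854,0.397,-0.41,-0.125,0,0,0.451],[0.0854,0.397,-0.41,-0.125,0,0,0.451],[0.0854,0.397,-0.41,-0.125,0,0,0.451],[0.0854,0.397,-0.41,-0.125,0,0,0.451],[0.0854,0.397,-0.41,-0.125,0,0,0.451],[0.0854,0.397,-0.41,-0.125,0,0,0.451],[0.0854,0.397,-0.41,-0.125,0,0,0.451],[0.0854,0.397,-0.41,-0.125,0,0,0.451],[0.0854,0.397,-0.41,-0.125,0,0,0.451]]
  ]
}}

```text
t: 1.1
position: [0.4252, -0.0967, 0.3634]
eef_rot: [1.0, -0.0, 0.0, 0.0]
force: [0.3, -0.2, -0.3]
width: 1.0
```

Run:
```python
from h import *
from plant import ctrl,imaging
s=ctrl.sense();print(s["t"],s["position"],s["eef_rot"],s["joints"])
```

```text
1.1 [ 0.4252 -0.0967  0.3634] [ 1.     -0.0003  0.0001  0.    ] [-0.3849 -0.2756  1.8958  0.      1.5213  1.1865]
```

Call:
{"method": "play_rows", "body": {
  "rows": [
    [[0.0854,-0.03,-0.08,-0.05,0,0,0],[0.0854,-0.03,-0.08,-0.05,0,0,0],[0.0854,-0.03,-0.08,-0.05,0,0,0],[0.0854,-0.03,-0.08,-0.05,0,0,0],[0.0854,-0.03,-0.08,-0.05,0,0,0],[0.0854,-0.03,-0.08,-0.05,0,0,0]]
  ]
}}

```text
t: 1.7
position: [0.395, -0.0197, 0.4116]
eef_rot: [1.0, -0.001, -0.001, -0.0]
force: [-0.3, 0.6, 0.3]
width: 0.998
```

Run:
```python
from h import *
from plant import ctrl,imaging
import pickle
s=ctrl.sense();print(s["t"],s["position"],s["eef_rot"],s["joints"])
p=imaging.camera_params("wrist");im=imaging.read_camera("wrist");cv2.imwrite("pics/w1.png",im)
t=imaging.read_camera("top");cv2.imwrite("pics/top1.png",t)
pickle.dump((p,imaging.camera_params("top"),imaging.camera_params("scene")),open("p1.pkl","wb"))
print(p["position"],p["orientation"])
cv2.imwrite("pics/w1b.png",cv2.resize(im,(800,600),interpolation=cv2.INTER_CUBIC))
```

```text
1.7 [ 0.395  -0.0197  0.4116] [ 1.     -0.0012 -0.0015 -0.0002] [-0.2275 -0.3843  1.8893 -0.0004  1.6395  1.3456]
[ 0.4625 -0.0196  0.5278] [ 0.096  -0.0974  0.7012 -0.6998]
```

View pics/w1b.png

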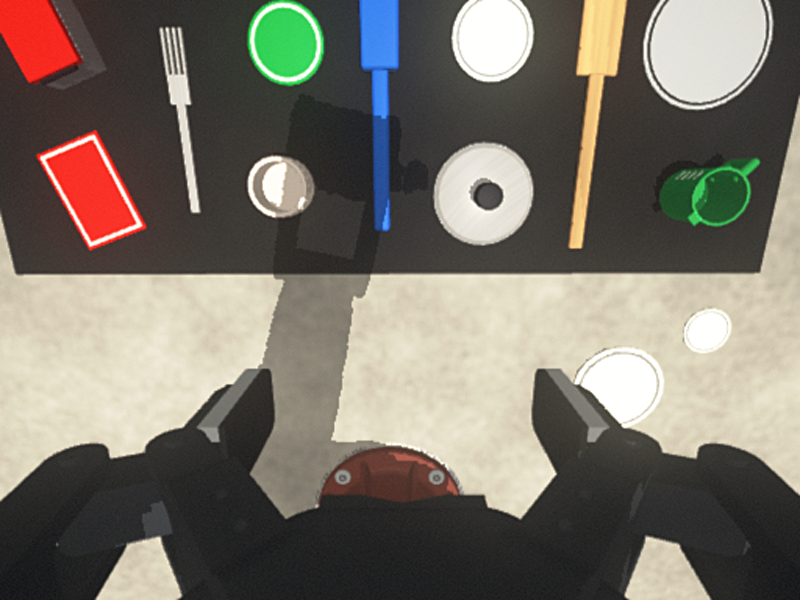

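The wrist view (800x600) shows all objects clearly: lid (483,193) with knob (488,196), cup rim (722,193), ramekin (281,186), red pad (92,190), grey pad (708,45), white pad (492,38), green pad (286,42) and tub (top left, cut off). The far pads are cut off at the top, so I'll combine this view with the top camera.

```bash
cat >> h.py <<'E'
from scipy.optimize import least_squares
def circ(w):
    f=lambda q,w=w:np.hypot(w[:,0]-q[0],w[:,1]-q[1])-q[2]
    q=least_squares(f,[*w.mean(0),.03],loss="soft_l1",f_scale=.001).x
    return q,np.std(f(q))
E
python3 - <<'E'
from h import *
import pickle
pw,pt,ps=pickle.load(open("p1.pkl","rb"))
for nm,p,f in (("top",pt,"pics/top1.png"),("wrist",pw,"pics/w1.png")):
    im=cv2.imread(f);m=masks(im);h=cv2.cvtColor(im,cv2.COLOR_BGR2HSV)
    print(nm)
    for k in ("red","green","light"):
        for c in blobs(m[k],30):
            g=onplane(p,c.mean(0),.007)[0]
            if not(.40<g[0]<.70 and -.5<g[1]<.45): continue
            H,W=im.shape[:2]
            c=c[(c[:,1]>2)&(c[:,0]>2)&(c[:,1]<H-3)&(c[:,0]<W-3)]
            out=[]
            for z in (.007,.045,.052,.066):
                w=onplane(p,c,z)
                if k=="red":
                    r=cv2.minAreaRect((w*1000).astype(np.float32));out.append((z,np.round(r[0],1).tolist(),np.round(r[1],1).tolist(),round(r[2],1)))
                else:
                    q,e=circ(w);out.append((z,np.round(q[:2]*1000,1).tolist(),round(q[2]*2000,1),round(e*1000,1)))
            print(k,np.round(c.mean(0),1),len(c),*out)
E
```

```text
top
red [144.4 178.2] 87 (0.007, [451.1, 344.3], [96.6, 58.9], 20.3) (0.045, [447.2, 333.4], [93.9, 57.2], 20.3) (0.052, [446.5, 331.4], [93.4, 56.9], 20.3) (0.066, [445.1, 327.4], [92.3, 56.3], 20.3)
red [145.9 181.1] 193 (0.007, [450.6, 343.4], [122.3, 84.7], 19.6) (0.045, [446.8, 332.5], [118.8, 82.3], 19.6) (0.052, [446.1, 330.5], [118.2, 81.9], 19.6) (0.066, [444.6, 326.5], [116.9, 81.0], 19.6)
red [286.  171.9] 104 (0.007, [467.4, -105.2], [32.8, 121.2], 82.9) (0.045, [463.0, -103.3], [31.9, 117.8], 82.9) (0.052, [462.2, -103.0], [31.7, 117.1], 82.9) (0.066, [460.6, -102.3], [31.4, 115.8], 82.9)
red [141.6 125.7] 89 (0.007, [620.5, 358.1], [99.2, 66.0], 20.8) (0.045, [611.8, 346.8], [96.3, 64.1], 20.8) (0.052, [610.2, 344.7], [95.8, 63.8], 20.8) (0.066, [607.0, 340.5], [94.8, 63.1], 20.8)
green [366.3 177.2] 75 (0.007, [452.2, -360.1], np.float64(67.1), np.float64(6.4)) (0.045, [448.3, -350.9], np.float64(65.2), np.float64(6.2)) (0.052, [447.6, -349.2], np.float64(64.8), np.float64(6.2)) (0.066, [446.1, -345.8], np.float64(64.1), np.float64(6.1))
green [219.1 129.9] 53 (0.007, 
[... 3927 characters left out ...]
5, [591.9, 97.4], np.float64(67.8), np.float64(0.4)) (0.052, [590.1, 95.7], np.float64(66.8), np.float64(0.4)) (0.066, [586.3, 92.3], np.float64(64.9), np.float64(0.4))
light [460.5  35.2] 225 (0.007, [601.8, -342.0], np.float64(132.1), np.float64(1.9)) (0.045, [591.6, -318.5], np.float64(122.5), np.float64(1.8)) (0.052, [589.8, -314.2], np.float64(120.7), np.float64(1.7)) (0.066, [586.0, -305.5], np.float64(117.2), np.float64(1.7))
light [314.6  31.2] 119 (0.007, [607.1, -114.1], np.float64(86.2), np.float64(0.4)) (0.045, [596.5, -107.2], np.float64(79.9), np.float64(0.4)) (0.052, [594.6, -106.0], np.float64(78.8), np.float64(0.4)) (0.066, [590.7, -103.4], np.float64(76.5), np.float64(0.4))
```

The wrist camera measures the known sizes well: the white pad comes out at 86.2 mm (middle-sized, confirmed), the green pad at 81.6 mm. The top camera is biased about 4 mm in x, so I'll rely on the wrist camera. Now I'll hover over the lid.

Call:
{"method": "play_rows", "body": {
  "rows": [
    [[0.0854,0.049,0.091,0.19,0,0,0],[0.0854,0.049,0.091,0.19,0,0,0],[0.0854,0.049,0.091,0.19,0,0,0],[0.0854,0.049,0.091,0.19,0,0,0],[0.0854,0.049,0.091,0.19,0,0,0],[0.0854,0.049,0.091,0.19,0,0,0],[0.0854,0.049,0.091,0.19,0,0,0],[0.0854,0.049,0.091,0.19,0,0,0]]
  ]
}}

```text
t: 2.6
position: [0.4451, -0.11, 0.225]
eef_rot: [1.0, -0.0, 0.001, 0.0]
force: [1.1, 0.3, 0.9]
width: 0.998
```

```bash
cat > snap.py <<'E'
from h import *
from plant import ctrl,imaging
import pickle
def snap(name,show=True,cam="wrist"):
    s=ctrl.sense();p=imaging.camera_params(cam);im=imaging.read_camera(cam)
    cv2.imwrite(f"pics/{name}.png",im);pickle.dump((p,s),open(f"{name}.pkl","wb"))
    cv2.imwrite(f"pics/{name}b.png",cv2.resize(im,(800,600),interpolation=cv2.INTER_CUBIC))
    print("t",round(float(s["t"]),2),"pos",s["position"],"q",s["eef_rot"],"j6",s["joints"][5]);return im,p,s
E
python3 - <<'E'
from snap import *
im,p,s=snap("w2")
m=masks(im)
for c in blobs(m["light"],200):
    q,e=circ(onplane(p,c,.007));print(c.mean(0),q*1000,e*1000)
g=im.max(2)<60
for c in blobs(g,80):
    q,e=circ(onplane(p,c,.052));print("dark",c.mean(0),q*1000,e*1000)
E
```

```text
t 2.6 pos [ 0.4451 -0.11    0.225 ] q [ 1.     -0.0002  0.0013  0.0005] j6 1.1754473961533896
[ 90.0483 368.4069] [146.2368 144.2582  36.1192] 7.46749523354637
[424.9067 367.9933] [ 147.2889 -362.5603   37.1074] 7.73138448034803
[257.7921 282.6416] [ 284.3181 -109.9162  105.4917] 26.641118090377663
[434.3562 264.2188] [ 481.2303 -389.1825  192.6461] 31.83428041185072
[ 78.2378 264.8476] [218.2767 122.0062 136.1625] 29.327913149246754
[ 58.4729 167.4877] [449.2343 133.7924  43.4181] 5.120083257506338
[259.6917 171.5714] [ 443.5333 -112.1365   57.4514] 0.3917398655320253
[467.7209  37.6811] [ 589.5542 -336.1672   49.153 ] 5.46209208894363
[444.772  62.541] [ 602.9185 -342.7691   65.1719] 2.0208479645201787
[262.3064  27.3702] [ 603.1079 -114.5908   40.3277] 5.411658563760443
[57.7697 36.2839] [602.154  106.124   35.4205] 1.3105678940296093
dark [ 75.2385 139.4128] [462.2122  86.8365  30.8631] 1.4367013080342717
dark [427.6921 178.9072] [ 452.713  -308.4324   78.9512] 18.171809385126135
dark [107.2941  23.508 ] [  -488.6474 109846.6617 109821.7832] 4.238789421559026
dark [176.0967 202.9957] [349.3302 -53.0845 199.897 ] 70.59330507118264
```

View pics/w2b.png

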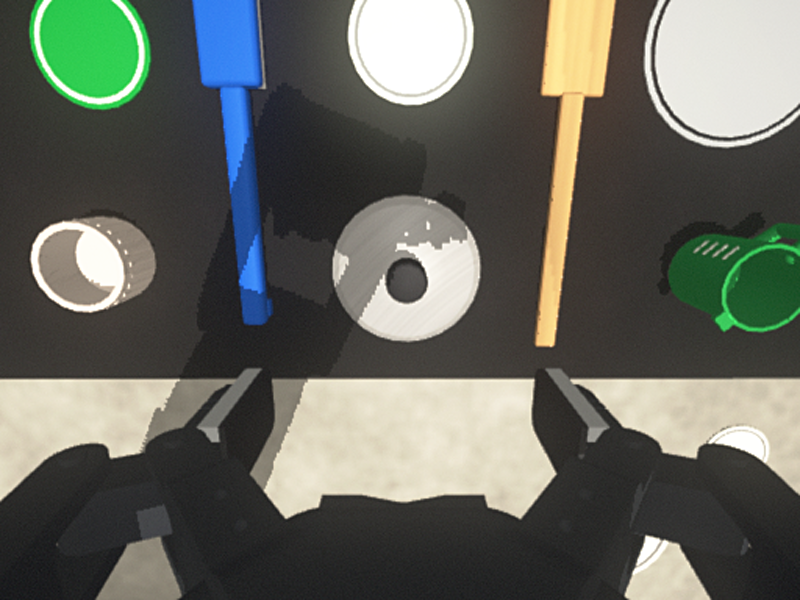

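The lid fits at (0.4435, -0.112), with the knob dark at (407,281). I'll descend, keep the jaws open, and check the residual.

Call:
{"method": "play_rows", "body": {
  "rows": [
    [[0.0854,-0.0015,0.002,0.16,0,0,0],[0.0854,-0.0015,0.002,0.16,0,0,0],[0.0854,-0.0015,0.002,0.16,0,0,0],[0.0854,-0.0015,0.002,0.16,0,0,0],[0.0854,-0.0015,0.002,0.16,0,0,0],[0.0854,-0.0015,0.002,0.16,0,0,0],[0.0854,-0.0015,0.002,0.16,0,0,0]]
  ]
}}

```text
t: 3.35
position: [0.4458, -0.1128, 0.0666]
eef_rot: [1.0, 0.0, 0.003, 0.001]
force: [0.4, 0.6, -0.8]
width: 1.004
```

Run:
```python
from snap import *
p,_=pickle.load(open("w2.pkl","rb"));print("knob",onplane(p,[260.5,179.8],.052))
im,p,s=snap("w3")
```

```text
knob [[ 0.4461 -0.1126]]
t 3.35 pos [ 0.4458 -0.1128  0.0666] q [1.     0.     0.0032 0.0013] j6 1.1699637485435377
```

View pics/w3b.png

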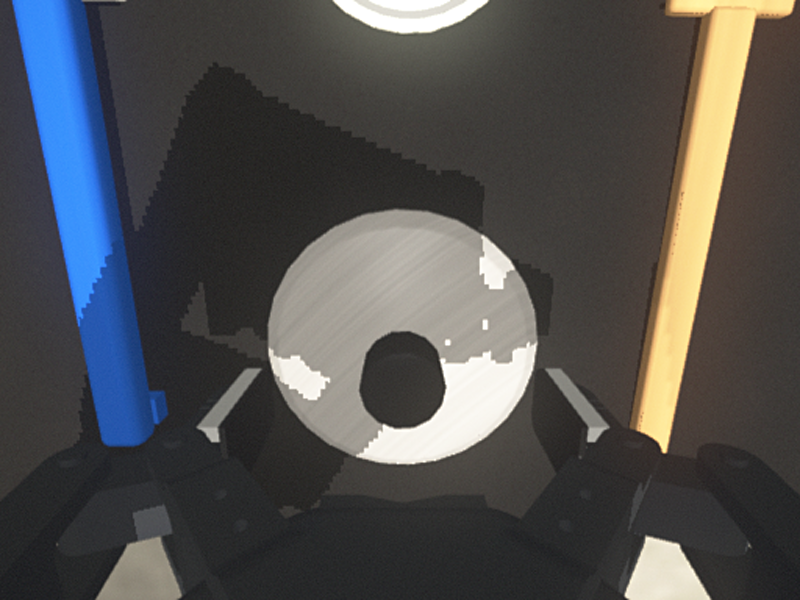

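The view shows the knob centred between the fingers at (402,380). I'll lower by 15 mm, close, then lift a little.

Call:
{"method": "play_rows", "body": {
  "rows": [
    [[0.0854,0,0,0.015,0,0,0],[0.0854,0,0,0.015,0,0,0],[0.0854,0,0,0.015,0,0,0],[0.02,0,0,0.015,0,0,0],[0.02,0,0,0.015,0,0,0],[0.02,0,0,0.015,0,0,0],[0.02,0,0,0.015,0,0,0],[0.02,0,0,0.015,0,0,0],[0.02,0,0,0.015,0,0,0]]
  ],
  "newtons": 40
}}

```text
t: 4.3
position: [0.4432, -0.112, 0.0487]
eef_rot: [1.0, -0.0, 0.0, 0.0]
force: [-0.7, -0.5, 3.6]
width: 0.339
```

Call:
{"method": "play_rows", "body": {
  "rows": [
    [[0.02,0,0,-0.01,0,0,0],[0.02,0,0,-0.03,0,0,0],[0.02,0,0,-0.06,0,0,0],[0.02,0,0,-0.08,0,0,0],[0.02,0,0,-0.08,0,0,0],[0.02,0,0,-0.08,0,0,0]]
  ]
}}

```text
t: 4.9
position: [0.4424, -0.1115, 0.128]
eef_rot: [1.0, -0.0, -0.0, -0.0]
force: [-0.7, -0.7, -3.3]
width: 0.338
```

Run:
```python
from snap import *
im,p,s=snap("w4");print(s["force"],s["width"])
```

```text
t 4.9 pos [ 0.4424 -0.1115  0.128 ] q [ 1.     -0.0001 -0.0001 -0.0001] j6 1.1699265300217248
[-0.7116 -0.6555 -3.3476] 0.33841214412959714
```

View pics/w4b.png

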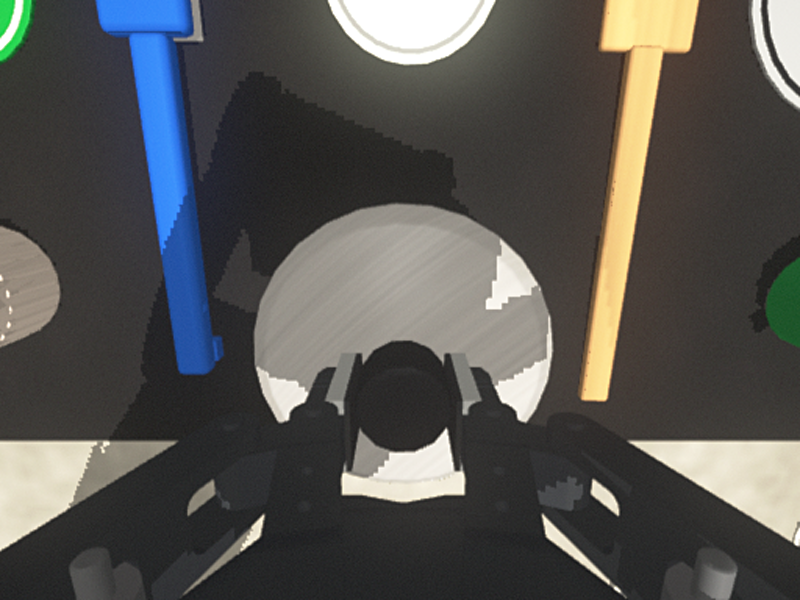

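The lid is held level and the knob sits in the pads. I'll measure its centre relative to the tool and refine the grey pad.

Run:
```python
from h import *
import pickle
p,s=pickle.load(open("w4.pkl","rb"));im=cv2.imread("pics/w4.png")
g=(im.max(2)>75);g[:, :130]=0;g[:,370:]=0
cs=[c for c in blobs(g,500) if len(c)<3000]
for c in cs:
    k=(c[:,1]<215)&(c[:,1]>126)&(c[:,0]>155)&(c[:,0]<358);c=c[k]
    if len(c)<40: continue
    q,e=circ(onplane(p,c,.086));print(c.mean(0),len(c),q*1000,e*1000,"rel",q[:2]-s["position"][:2])
# grey pad outer contour: non-dark region in w1/w2
for n in ("w1","w2"):
    im=cv2.imread(f"pics/{n}.png");P=pickle.load(open("p1.pkl","rb"))[0] if n=="w1" else pickle.load(open("w2.pkl","rb"))[0]
    ctr=proj(P,[.602,-.342,.007])[0]
    hits=[]
    gray=im.max(2).astype(float)
    for a in np.linspace(0,2*np.pi,180,endpoint=False):
        r=np.linspace(.075,.058,60)  # inward
        X=np.c_[.602+r*np.cos(a),-.342+r*np.sin(a),np.full(60,.007)]
        uv=proj(P,X).astype(np.float32)
        if uv.min()<2 or uv[:,0].max()>509: continue
        v=cv2.remap(gray.astype(np.float32),uv[None,:,0],uv[None,:,1],cv2.INTER_LINEAR)[0]
        i=np.argmax(v>110)
        if v[i]>110: hits.append(X[i,:2])
    q,e=circ(np.array(hits));print(n,len(hits),q*1000,e*1000)
```

```text
[257.6468 160.0675] 252 [ 443.057  -111.0479   58.2845] 0.1921058681394704 rel [0.0007 0.0004]
w1 119 [ 603.1298 -342.6898   67.9614] 0.20777994723233206
w2 76 [ 603.2956 -342.9338   67.6786] 0.1704923773780014
```

The grey pad is at (0.6032, -0.3428), with both views agreeing to 0.2 mm. Carrying the lid over.

Call:
{"method": "play_rows", "body": {
  "rows": [
    [[0.02,0.025,0.036,0,0,0,0],[0.02,0.05,0.072,0,0,0,0],[0.02,0.075,0.108,0,0,0,0],[0.02,0.1,0.144,0,0,0,0],[0.02,0.125,0.18,0,0,0,0],[0.02,0.145,0.21,0,0,0,0],[0.02,0.16,0.232,0,0,0,0],[0.02,0.16,0.232,0,0,0,0],[0.02,0.16,0.232,0.04,0,0,0],[0.02,0.16,0.232,0.04,0,0,0]]
  ]
}}

```text
t: 5.95
position: [0.5971, -0.3396, 0.0796]
eef_rot: [1.0, -0.0, -0.007, -0.005]
force: [-1.7, 1.8, -3.8]
width: 0.337
```

Run:
```python
from plant import ctrl
s=ctrl.sense();print(s["position"],s["eef_rot"],s["force"])
```

```text
[ 0.59712289 -0.33957334  0.07957346] [ 9.99964251e-01 -1.32667780e-04 -6.82208755e-03 -4.99384423e-03] [-1.74783106  1.83766318 -3.8004141 ]
```

Still settling, so I'll pause a few rows.

Call:
{"method": "play_rows", "body": {
  "rows": [
    [[0.02,0,0,0,0,0,0],[0.02,0,0,0,0,0,0],[0.02,0,0,0,0,0,0]]
  ]
}}

```text
t: 6.25
position: [0.6037, -0.3441, 0.0902]
eef_rot: [1.0, 0.0, 0.001, 0.001]
force: [0.1, 0.7, -1.8]
width: 0.34
```

Call:
{"method": "play_rows", "body": {
  "rows": [
    [[0.02,0,0,0.01,0,0,0],[0.02,0,0,0.02,0,0,0],[0.02,0,0,0.03,0,0,0],[0.02,0,0,0.03,0,0,0],[0.02,0,0,0.03,0,0,0],[0.02,0,0,0.03,0,0,0]]
  ]
}}

```text
t: 6.85
position: [0.6029, -0.3439, 0.0584]
eef_rot: [1.0, -0.0, 0.0, 0.0]
force: [0.0, 0.5, -2.2]
width: 0.341
```

Run:
```python
from snap import *
im,p,s=snap("w5");print(s["force"])
```

```text
t 6.85 pos [ 0.6029 -0.3439  0.0584] q [ 1.     -0.0001  0.0002  0.0001] j6 0.9516201950004971
[ 0.0459  0.5262 -2.1579]
```

View pics/w5b.png

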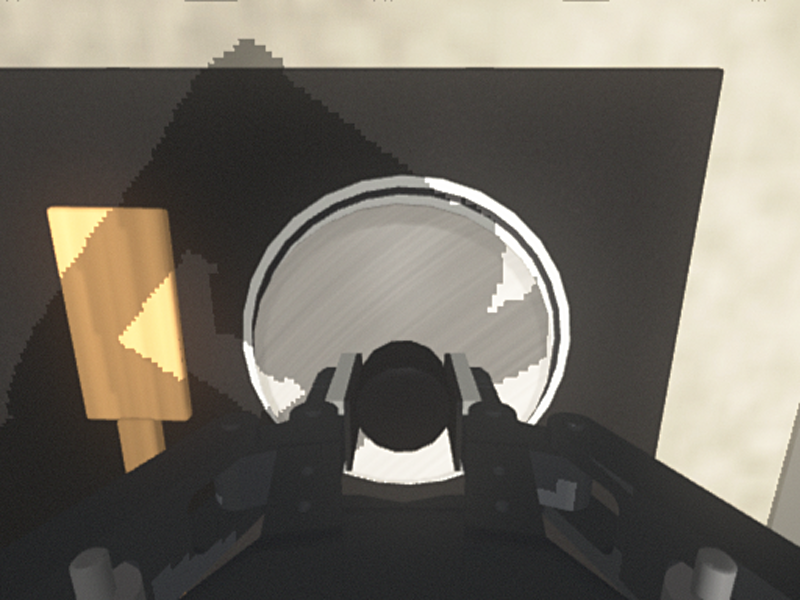

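Run:
```python
from h import *
import pickle
p,s=pickle.load(open("w5.pkl","rb"));im=cv2.imread("pics/w5.png")
print(p["position"]-s["position"],p["orientation"])
gray=im.max(2).astype(np.float32)
def edge(c,r0,r1,z,thr,rng):
    hits=[]
    for a in np.linspace(*np.radians(rng),120):
        r=np.linspace(r0,r1,80);X=np.c_[c[0]+r*np.cos(a),c[1]+r*np.sin(a),np.full(80,z)]
        uv=proj(p,X).astype(np.float32)
        v=cv2.remap(gray,uv[None,:,0],uv[None,:,1],cv2.INTER_LINEAR)[0]
        i=np.argmax(v>thr)
        if v[i]>thr and i>0: hits.append(X[i,:2])
    q,e=circ(np.array(hits));print(len(hits),q*1000,e*1000)
edge((.603,-.343),.077,.060,.007,75,(-70,85))
edge((.603,-.343),.077,.060,.007,100,(-70,85))
edge((.603,-.343),.0635,.052,.016,75,(-70,85))
```

```text
[0.0671 0.0003 0.1164] [ 0.0951 -0.096   0.7006 -0.7006]
119 [ 602.8735 -345.9436   69.084 ] 1.1686033854045457
120 [ 604.6022 -344.8854   67.1317] 0.15452600724714663
41 [ 600.2282 -344.7242   64.9642] 0.2901372247363958
```

The lid sits about 1 mm off in x and 1.4 mm off in y from the pad in this close view. I'll correct that and lower.

Call:
{"method": "play_rows", "body": {
  "rows": [
    [[0.02,0.001,0.0014,0.002,0,0,0],[0.02,0.001,0.0014,0.004,0,0,0],[0.02,0.001,0.0014,0.006,0,0,0],[0.02,0.001,0.0014,0.006,0,0,0],[0.02,0.001,0.0014,0.006,0,0,0]]
  ]
}}

```text
t: 7.4
position: [0.6036, -0.345, 0.0521]
eef_rot: [1.0, -0.0, -0.0, -0.0]
force: [0.7, 0.3, -2.4]
width: 0.334
```

Call:
{"method": "play_rows", "body": {
  "rows": [
    [[0.02,0,0,0.0005,0,0,0],[0.02,0,0,0.001,0,0,0],[0.02,0,0,0.001,0,0,0]]
  ]
}}

```text
t: 7.7
position: [0.6038, -0.3451, 0.0519]
eef_rot: [1.0, -0.0, -0.0, -0.0]
force: [-1.0, 1.3, 1.4]
width: 0.342
```

Contact (force now +1.4 N). Releasing and retreating upward.

Call:
{"method": "play_rows", "body": {
  "rows": [
    [[0.04,0,0,0,0,0,0],[0.05,0,0,0,0,0,0],[0.06,0,0,0,0,0,0],[0.06,0,0,0,0,0,0],[0.06,0,0,-0.03,0,0,0],[0.06,0,0,-0.07,0,0,0],[0.06,0,0,-0.11,0,0,0],[0.0854,0,0,-0.13,0,0,0],[0.0854,0,0,-0.13,0,0,0],[0.0854,0,0,-0.13,0,0,0]]
  ]
}}

```text
t: 8.7
position: [0.6036, -0.3451, 0.1811]
eef_rot: [1.0, -0.0, 0.0, 0.0]
force: [0.4, -0.4, -1.2]
width: 1.001
```

```bash
cat >> h.py <<'E'
def edge(im,p,c,r0,r1,z,thr,rng=(0,360),ch=None,n=160):
    "first crossing above thr going from r0 to r1 along radii about c, circle fit"
    g=(im.max(2) if ch is None else ch).astype(np.float32);hits=[]
    for a in np.linspace(*np.radians(rng),n):
        r=np.linspace(r0,r1,80);X=np.c_[c[0]+r*np.cos(a),c[1]+r*np.sin(a),np.full(80,z)]
        uv=proj(p,X).astype(np.float32)
        if uv.min()<1 or uv[:,0].max()>510 or uv[:,1].max()>382: continue
        v=cv2.remap(g,uv[None,:,0],uv[None,:,1],cv2.INTER_LINEAR)[0];i=np.argmax(v>thr)
        if v[i]>thr and i>0: hits.append(X[i,:2])
    q,e=circ(np.array(hits));print(len(hits),q*1000,e*1000);return q
E
python3 - <<'E'
from snap import *
im,p,s=snap("w6")
edge(im,p,(.604,-.344),.077,.060,.007,110)
E
```

```text
t 8.7 pos [ 0.6036 -0.3451  0.1811] q [ 1.     -0.0001  0.0001  0.0001] j6 0.9508105110209045
101 [ 604.174  -344.5346   67.2371] 0.2959228943106419
```

View pics/w6b.png

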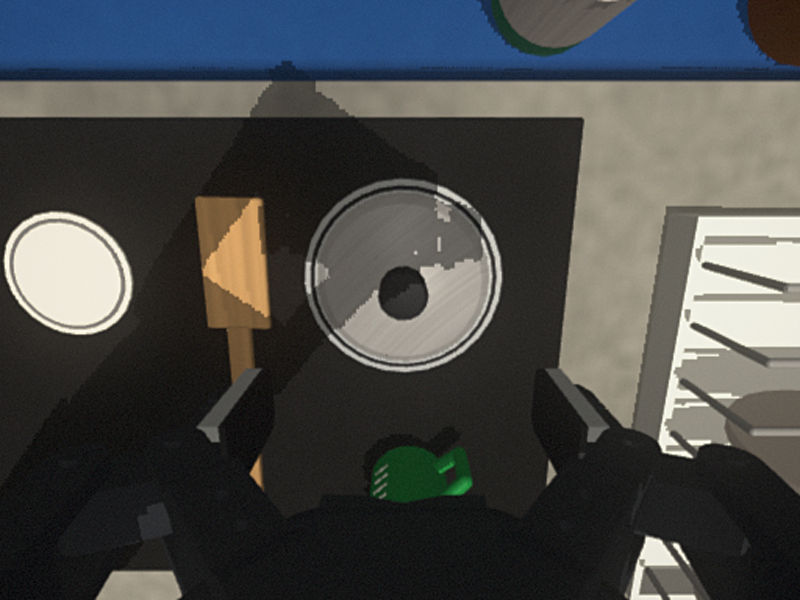

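The lid sits concentric on its pad, with an even ring all round. Next is the cup: I'll hover over it.

Call:
{"method": "play_rows", "body": {
  "rows": [
    [[0.0854,-0.164,0,-0.06,0,0,0],[0.0854,-0.164,0,-0.06,0,0,0],[0.0854,-0.164,0,-0.06,0,0,0],[0.0854,-0.164,0,-0.06,0,0,0],[0.0854,-0.164,0,-0.06,0,0,0],[0.0854,-0.164,0,-0.06,0,0,0],[0.0854,-0.164,0,-0.06,0,0,0]]
  ]
}}

```text
t: 9.45
position: [0.4399, -0.3445, 0.2394]
eef_rot: [1.0, 0.0, -0.001, -0.001]
force: [-0.7, 0.4, -0.2]
width: 1.004
```

Run:
```python
from snap import *
im,p,s=snap("w7")
m=masks(im)
for c in blobs(m["green"],200):
    for z in (.066,.004):
        w=onplane(p,c,z);q,e=circ(w);print(c.mean(0),z,q*1000,e*1000)
```

```text
t 9.45 pos [ 0.4399 -0.3445  0.2394] q [ 1.      0.0001 -0.0008 -0.0011] j6 0.7802704074378275
[266.7313 170.1542] 0.066 [ 446.3587 -349.6482   31.1307] 6.155998354959891
[266.7313 170.1542] 0.004 [ 433.3035 -350.7321   37.7725] 7.479447235088922
```

View pics/w7b.png

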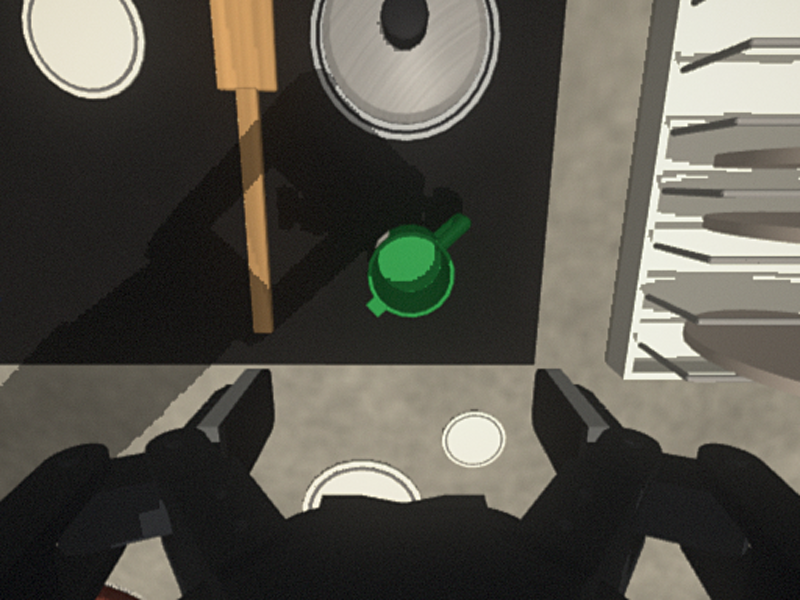

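The cup rim is at about (411,275), with the handle up-right at (455,232) and the spout opposite at (377,307). The handle therefore points along about -45° (world +x,-y). I'll fit the rim and the handle angle.

Run:
```python
from h import *
import pickle
p,s=pickle.load(open("w7.pkl","rb"));im=cv2.imread("pics/w7.png")
g=masks(im)["green"].astype(np.uint8)*255
for rng in ((165,285),(170,270),(190,300)):
    q=edge(im,p,(.446,-.346),.037,.024,.066,127,rng,g)
c=max(blobs(g>0,200),key=len)
for z in (.066,.055,.045):
    w=onplane(p,c,z)-q[:2];d=np.hypot(*w.T);i=d.argmax();
    k=d>.040;print(z,"handle",d[i],np.degrees(np.arctan2(*w[k].mean(0)[::-1])),k.sum())
w=onplane(p,[377/1.5625,307/1.5625],.066)[0]-q[:2];print("spout",np.degrees(np.arctan2(w[1],w[0])),np.hypot(*w))
```

```text
160 [ 444.1449 -348.8027   29.7911] 0.26890335396462345
160 [ 444.018  -348.9228   29.6361] 0.2749481741241723
160 [ 443.9326 -349.0599   29.5131] 0.27246565519496224
0.066 handle 0.05371424789768428 -41.904464200398984 29
0.055 handle 0.05419557046952124 -43.872739567394305 34
0.045 handle 0.054692179097923115 -47.37694252206442 41
spout 133.9512438186483 0.03243134046105465
```

Call:
{"method": "play_rows", "body": {
  "rows": [
    [[0.0854,0.004,0.0045,0.09,0,0,0.785],[0.0854,0.004,0.0045,0.09,0,0,0.785],[0.0854,0.004,0.0045,0.09,0,0,0.785],[0.0854,0.004,0.0045,0.09,0,0,0.785],[0.0854,0.004,0.0045,0.09,0,0,0.785],[0.0854,0.004,0.0045,0.09,0,0,0.785],[0.0854,0.004,0.0045,0.09,0,0,0.785],[0.0854,0.004,0.0045,0.09,0,0,0.785],[0.0854,0.004,0.0045,0.09,0,0,0.785]]
  ]
}}

```text
t: 10.4
position: [0.444, -0.3494, 0.1508]
eef_rot: [0.924, -0.382, -0.0, -0.0]
force: [0.3, 0.1, 0.1]
width: 0.999
```

Run:
```python
from snap import *
im,p,s=snap("w8")
g=masks(im)["green"].astype(np.uint8)*255
M=R.from_quat(s["eef_rot"]).as_matrix();print(M[:,0],M[:,1])
print("tool delta to cup",M.T@(np.array([.444,-.349,.048])-s["position"]))
for r in ((165,285),(120,240)):
    q=edge(im,p,(.444,-.349),.037,.024,.066,127,r,g)
```

```text
t 10.4 pos [ 0.444  -0.3494  0.1508] q [ 0.9241 -0.382  -0.0003 -0.0001] j6 1.5638745691969962
[ 0.7081 -0.7061 -0.0006] [-0.7061 -0.7081 -0.0001]
tool delta to cup [-0.0002 -0.0003  0.1028]
160 [ 448.2338 -346.8662   33.7611] 0.4575944146858687
137 [ 446.5096 -348.1352   31.8015] 1.1456385726028957
```

View pics/w8b.png

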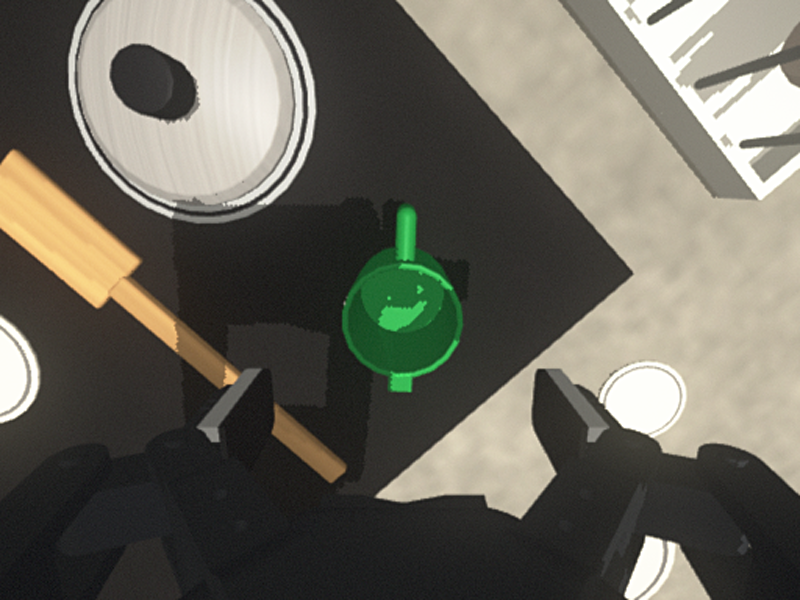

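Run:
```python
from h import *
import pickle
p,s=pickle.load(open("w8.pkl","rb"));M=R.from_quat(s["eef_rot"]).as_matrix()
uv=np.array([[402.5,262],[402.5,376],[343,318],[462,318]])/1.5625
w=onplane(p,uv,.066);print(w);
for x in w: print((M.T@(np.r_[x,.048]-s["position"])))
```

```text
[[ 0.4649 -0.3703]
 [ 0.4236 -0.3291]
 [ 0.4658 -0.3304]
 [ 0.4249 -0.3714]]
[0.0297 0.0001 0.1028]
[-0.0287  0.0001  0.1029]
[ 0.0021 -0.0288  0.1028]
[0.0021 0.029  0.1028]
```

The cup is aligned between the jaws to within 0.5 mm. Descending.

Call:
{"method": "play_rows", "body": {
  "rows": [
    [[0.0854,0.0005,0,0.03,0,0,0],[0.0854,0.0005,0,0.06,0,0,0],[0.0854,0.0005,0,0.085,0,0,0],[0.0854,0.0005,0,0.103,0,0,0],[0.0854,0.0005,0,0.103,0,0,0],[0.0854,0.0005,0,0.103,0,0,0],[0.0854,0.0005,0,0.103,0,0,0]]
  ]
}}

```text
t: 11.15
position: [0.4451, -0.3509, 0.0498]
eef_rot: [0.924, -0.383, 0.001, 0.001]
force: [0.1, -0.1, 0.3]
width: 0.995
```

Call:
{"method": "play_rows", "body": {
  "rows": [
    [[0.053,0,0,0,0,0,0],[0.053,0,0,0,0,0,0],[0.053,0,0,0,0,0,0],[0.053,0,0,0,0,0,0],[0.053,0,0,0,0,0,0]]
  ],
  "newtons": 25
}}

```text
t: 11.65
position: [0.4449, -0.3507, 0.0497]
eef_rot: [0.924, -0.383, 0.001, 0.0]
force: [0.3, 0.9, 6.4]
width: 0.682
```

Call:
{"method": "play_rows", "body": {
  "rows": [
    [[0.053,0,0,-0.01,0,0,0],[0.053,0,0,-0.03,0,0,0],[0.053,0,0,-0.06,0,0,0],[0.053,0,0,-0.09,0,0,0],[0.053,0,0,-0.1,0,0,0],[0.053,0,0,-0.1,0,0,0]]
  ]
}}

```text
t: 12.25
position: [0.4451, -0.351, 0.1504]
eef_rot: [0.924, -0.383, 0.002, 0.001]
force: [-0.4, 0.5, -1.0]
width: 0.682
```

Run:
```python
from snap import *
im,p,s=snap("w9");print(s["force"],s["width"])
```

```text
t 12.25 pos [ 0.4451 -0.351   0.1504] q [ 0.9239 -0.3826  0.0021  0.0009] j6 1.564425937907889
[-0.4058  0.4667 -0.9863] 0.6815050307018663
```

View pics/w9b.png

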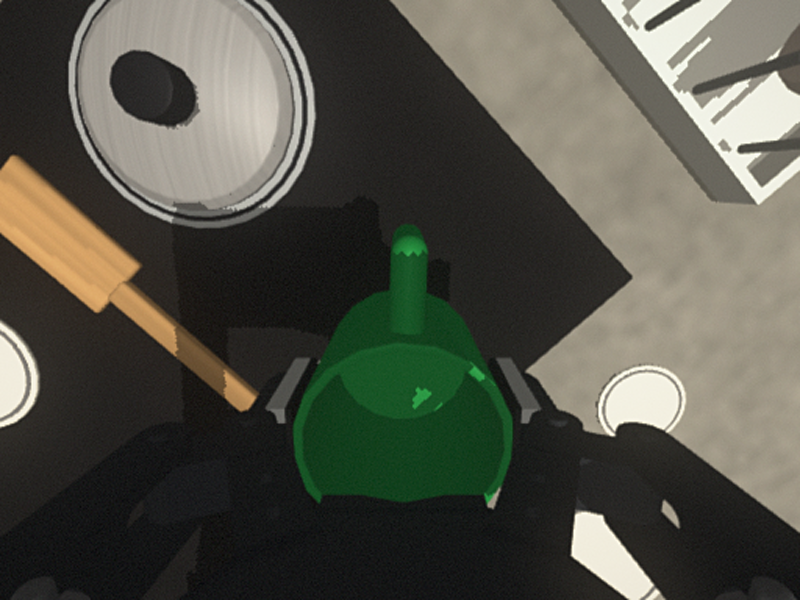

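The cup is held and level. Carrying it to the green pad in two calls, turning back by 45°.

Call:
{"method": "play_rows", "body": {
  "rows": [
    [[0.053,-0.016,-0.033,0,0,0,-0.05],[0.053,-0.035,-0.072,0,0,0,-0.12],[0.053,-0.054,-0.111,0,0,0,-0.2],[0.053,-0.073,-0.15,0,0,0,-0.28],[0.053,-0.092,-0.189,0,0,0,-0.36],[0.053,-0.111,-0.228,0,0,0,-0.44],[0.053,-0.13,-0.267,0,0,0,-0.52],[0.053,-0.149,-0.306,0,0,0,-0.6],[0.053,-0.168,-0.345,0,0,0,-0.68],[0.053,-0.18,-0.37,0,0,0,-0.785]]
  ]
}}

```text
t: 13.3
position: [0.5771, 0.0419, 0.1455]
eef_rot: [1.0, 0.003, -0.002, -0.0]
force: [1.2, -0.7, -0.5]
width: 0.682
```

Run:
```python
from plant import ctrl
s=ctrl.sense();print(s["position"],s["eef_rot"],s["joints"])
```

```text
[0.57705584 0.0419092  0.14549362] [ 9.99993629e-01  2.79166386e-03 -2.17510285e-03 -4.67031159e-04] [-4.91293746e-02  2.40830616e-01  1.80738739e+00  7.94250799e-04
  1.09776760e+00  1.51572020e+00]
```

Call:
{"method": "play_rows", "body": {
  "rows": [
    [[0.053,0.012,-0.034,0,0,0,0],[0.053,0.024,-0.066,0,0,0,0],[0.053,0.024,-0.066,0,0,0,0],[0.053,0.024,-0.066,0,0,0,0],[0.053,0.024,-0.066,0,0,0,0]]
  ]
}}

```text
t: 13.8
position: [0.6009, 0.1041, 0.1464]
eef_rot: [1.0, -0.0, -0.002, 0.0]
force: [0.4, -0.6, -0.6]
width: 0.682
```

Run:
```python
from snap import *
im,p,s=snap("w10");print(s["force"],s["width"],s["joints"])
```

```text
t 13.8 pos [0.6009 0.1041 0.1464] q [ 1.     -0.0003 -0.0018  0.0004] j6 1.6284272500124282
[ 0.3514 -0.56   -0.5761] 0.6822706508860175 [ 0.0568  0.3003  1.7306 -0.0006  1.1143  1.6284]
```

View pics/w10b.png

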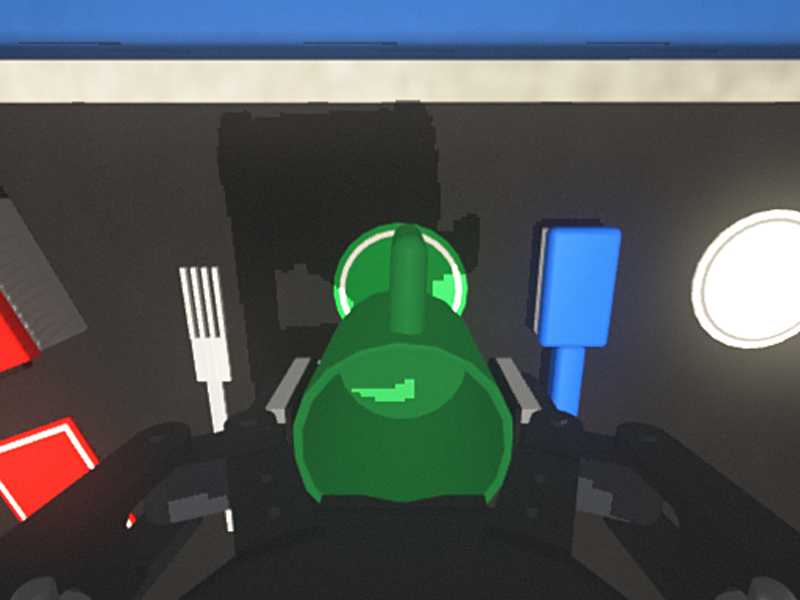

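Run:
```python
from h import *
import pickle
p,s=pickle.load(open("w10.pkl","rb"));im=cv2.imread("pics/w10.png")
h=cv2.cvtColor(im,cv2.COLOR_BGR2HSV)
q=edge(im,p,(.602,.105),.05,.034,.007,100,(-75,75),im[...,1])
q=edge(im,p,(.602,.105),.05,.034,.007,80,(-75,75),im[...,1])
p2,_=pickle.load(open("w2.pkl","rb"));i2=cv2.imread("pics/w2.png")
edge(i2,p2,(.602,.105),.05,.034,.007,100,(0,360),i2[...,1])
```

```text
160 [603.0046 106.3492  40.2779] 0.2272717047063248
160 [603.0564 106.333   40.5873] 0.1635111285587135
108 [602.1554 105.4756  41.0427] 0.15286708718444986
```

Call:
{"method": "play_rows", "body": {
  "rows": [
    [[0.053,0.003,-0.002,0.02,0,0,0],[0.053,0.003,-0.002,0.05,0,0,0],[0.053,0.003,-0.002,0.075,0,0,0],[0.053,0.003,-0.002,0.087,0,0,0],[0.053,0.003,-0.002,0.087,0,0,0],[0.053,0.003,-0.002,0.087,0,0,0],[0.053,0.003,-0.002,0.087,0,0,0]]
  ]
}}

```text
t: 14.55
position: [0.6069, 0.1068, 0.0632]
eef_rot: [1.0, -0.0, 0.002, -0.0]
force: [0.7, 1.0, -0.3]
width: 0.676
```

Run:
```python
from snap import *
im,p,s=snap("w11");print(s["force"])
edge(im,p,(.602,.105),.05,.034,.007,90,(-60,60),im[...,1])
```

```text
t 14.55 pos [0.6069 0.1068 0.0632] q [ 1.     -0.0003  0.0017 -0.0001] j6 1.631737993246404
[ 0.6644  0.9695 -0.3102]
141 [604.1702 106.2713  39.7734] 1.111909867056528
```

View pics/w11b.png

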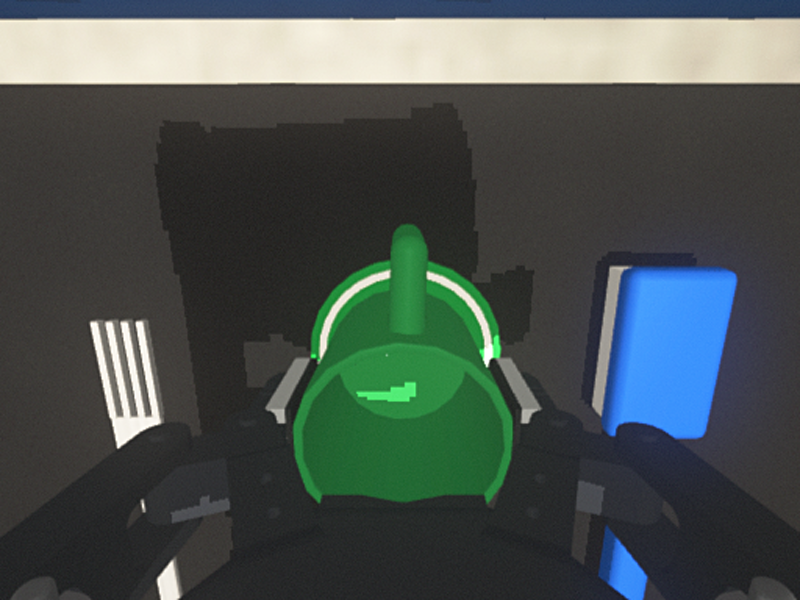

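Call:
{"method": "play_rows", "body": {
  "rows": [
    [[0.053,0,0,0,0,0,0],[0.053,0,0,0,0,0,0],[0.053,0,0,0,0,0,0]]
  ]
}}

```text
t: 14.9
position: [0.6056, 0.1071, 0.0618]
eef_rot: [1.0, -0.0, 0.0, -0.0]
force: [-0.8, -0.5, -0.3]
width: 0.681
```

Run:
```python
from snap import *
im,p,s=snap("w12");print(s["force"])
for r in((-70,-15),(15,70)): pass
g=im[...,1].copy();
h=[]
for a in ((-65,-14),(14,65)):
    edge(im,p,(.603,.106),.05,.034,.007,90,a,g)
# left/right symmetric extremes on pad edge row
```

```text
t 14.9 pos [0.6056 0.1071 0.0618] q [ 1.     -0.      0.0004 -0.    ] j6 1.63177267868001
[-0.826  -0.4971 -0.3354]
160 [ 275943.2623 -233902.556   361308.5814] 1.2407031155028079
160 [602.2836 105.1763  41.8291] 0.12035246969815058
```

Call:
{"method": "play_rows", "body": {
  "rows": [
    [[0.053,-0.002,0.001,0.003,0,0,0],[0.053,-0.002,0.001,0.006,0,0,0],[0.053,-0.002,0.001,0.008,0,0,0],[0.053,-0.002,0.001,0.008,0,0,0],[0.053,-0.002,0.001,0.008,0,0,0]]
  ]
}}

```text
t: 15.45
position: [0.6033, 0.106, 0.0531]
eef_rot: [1.0, -0.0, -0.0, -0.0]
force: [0.0, 0.0, -0.7]
width: 0.679
```

Call:
{"method": "play_rows", "body": {
  "rows": [
    [[0.053,0,0,0.0005,0,0,0],[0.053,0,0,0.001,0,0,0],[0.053,0,0,0.001,0,0,0]]
  ]
}}

```text
t: 15.75
position: [0.6035, 0.106, 0.0528]
eef_rot: [1.0, -0.0, 0.0, -0.0]
force: [-1.2, 0.1, 3.9]
width: 0.677
```

Contact (+3.9 N). Opening and retreating.

Call:
{"method": "play_rows", "body": {
  "rows": [
    [[0.066,0,0,0,0,0,0],[0.076,0,0,0,0,0,0],[0.0854,0,0,0,0,0,0],[0.0854,0,0,0,0,0,0],[0.0854,0,0,-0.03,0,0,0],[0.0854,0,0,-0.07,0,0,0],[0.0854,0,0,-0.12,0,0,0],[0.0854,0,0,-0.16,0,0,0],[0.0854,0,0,-0.16,0,0,0],[0.0854,0,0,-0.16,0,0,0]]
  ]
}}

```text
t: 16.75
position: [0.6043, 0.1061, 0.2141]
eef_rot: [1.0, -0.0, 0.002, -0.0]
force: [-0.8, -0.0, -0.6]
width: 0.999
```

Run:
```python
from snap import *
im,p,s=snap("w13")
edge(im,p,(.603,.106),.05,.034,.007,90,(0,360),im[...,1])
```

```text
t 16.75 pos [0.6043 0.1061 0.2141] q [ 1.     -0.0001  0.0018 -0.0001] j6 1.6303233424099615
126 [600.8785 106.363   42.0979] 2.042588329538763
```

View pics/w13b.png

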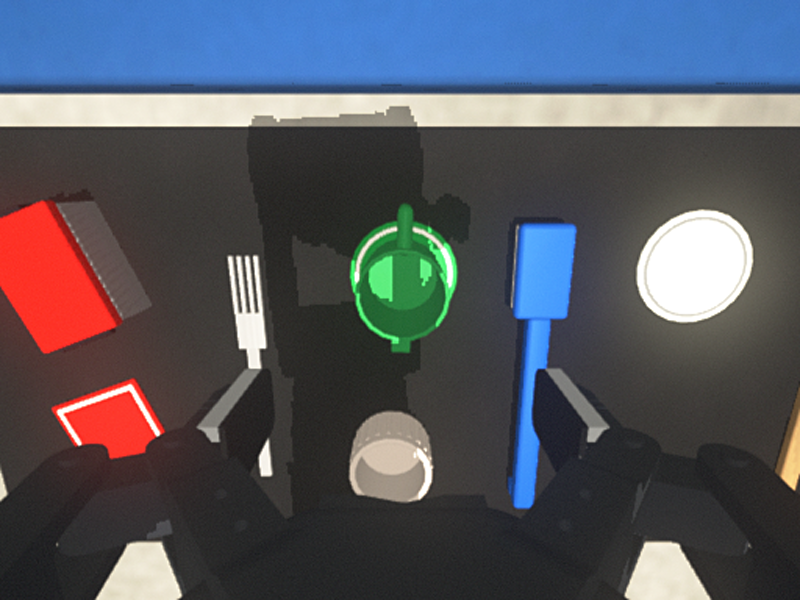

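The cup stands on the green pad with the handle pointing +x. I'll verify centring from the next view and move on to the ramekin at about (391,460).

Call:
{"method": "play_rows", "body": {
  "rows": [
    [[0.0854,-0.154,-0.006,0,0,0,0],[0.0854,-0.154,-0.006,0,0,0,0],[0.0854,-0.154,-0.006,0,0,0,0],[0.0854,-0.154,-0.006,0,0,0,0],[0.0854,-0.154,-0.006,0,0,0,0],[0.0854,-0.154,-0.006,0,0,0,0],[0.0854,-0.154,-0.006,0,0,0,0]]
  ]
}}

```text
t: 17.5
position: [0.451, 0.1119, 0.2126]
eef_rot: [1.0, -0.0, 0.001, -0.0]
force: [-0.6, -0.6, 0.0]
width: 1.002
```

Run:
```python
from snap import *
im,p,s=snap("w14")
g=im.max(2)
edge(im,p,(.45,.115),.040,.026,.046,110,(0,360))
edge(im,p,(.45,.115),.040,.026,.046,110,(130,290))
edge(im,p,(.45,.115),.040,.026,.046,80,(130,290))
# cup check from w13: rim at z .069, excl handle (0deg) & spout(180)
p2,_=pickle.load(open("w13.pkl","rb"));i2=cv2.imread("pics/w13.png")
for r in((60,160),(200,300)): edge(i2,p2,(.603,.106),.038,.024,.069,90,r,i2[...,1])
```

```text
t 17.5 pos [0.451  0.1119 0.2126] q [ 1.     -0.0003  0.0005 -0.    ] j6 1.6635093786600226
156 [455.7232 116.4088  32.6283] 0.6516817650190917
160 [455.3364 116.6666  32.495 ] 0.20178783771762568
160 [455.1219 116.5242  32.7345] 0.22016818505540822
157 [611.6844  94.013   45.3697] 0.6508315028472228
160 [615.1157 123.3116  49.9691] 0.6147830588553131
```

View pics/w14b.png

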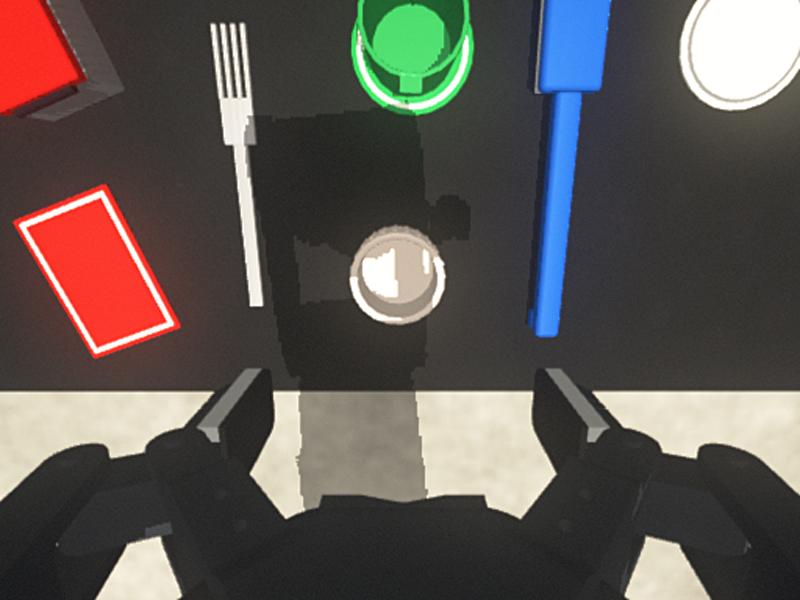

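The ramekin is at (0.4553, 0.1166), with no neighbours inside the finger span. Descending partway, then checking.

Call:
{"method": "play_rows", "body": {
  "rows": [
    [[0.0854,0.004,-0.0045,0.05,0,0,0],[0.0854,0.004,-0.0045,0.09,0,0,0],[0.0854,0.004,-0.0045,0.13,0,0,0],[0.0854,0.004,-0.0045,0.13,0,0,0],[0.0854,0.004,-0.0045,0.13,0,0,0],[0.0854,0.004,-0.0045,0.13,0,0,0]]
  ]
}}

```text
t: 18.15
position: [0.456, 0.1167, 0.0847]
eef_rot: [1.0, -0.0, 0.002, -0.0]
force: [0.4, 0.7, 0.2]
width: 0.996
```

Run:
```python
from snap import *
im,p,s=snap("w15")
edge(im,p,(.455,.116),.040,.026,.046,100,(60,170))
edge(im,p,(.455,.116),.040,.026,.046,100,(60,300))
```

```text
t 18.15 pos [0.456  0.1167 0.0847] q [ 1.     -0.0002  0.0023 -0.0002] j6 1.6724091597496256
160 [455.1575 115.9281  31.8598] 0.21425322151933107
160 [455.046  116.3193  31.5215] 0.2158712659634209
```

View pics/w15b.png

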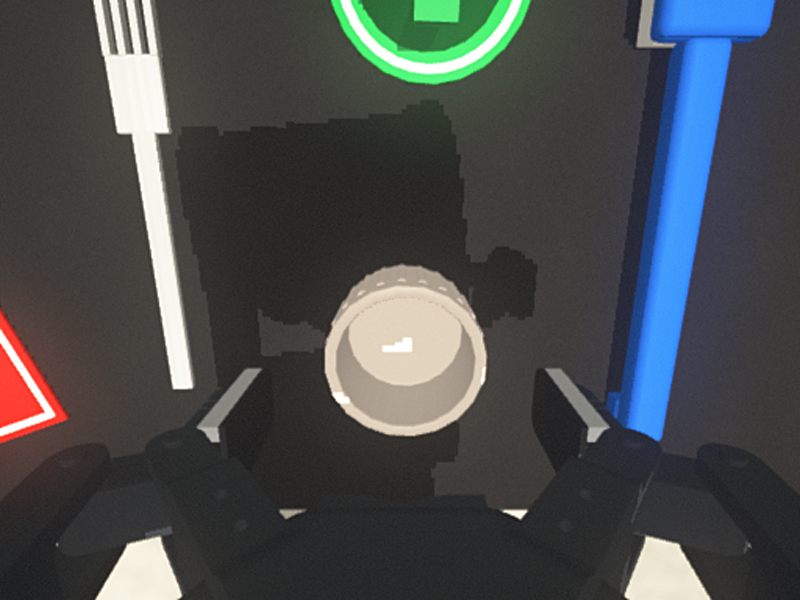

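Call:
{"method": "play_rows", "body": {
  "rows": [
    [[0.0854,0,0,0.025,0,0,0],[0.0854,0,0,0.045,0,0,0],[0.0854,0,0,0.0495,0,0,0],[0.0854,0,0,0.0495,0,0,0],[0.0854,0,0,0.0495,0,0,0]]
  ]
}}

```text
t: 18.7
position: [0.455, 0.1167, 0.0345]
eef_rot: [1.0, -0.0, 0.002, -0.0]
force: [-0.4, -0.5, -0.3]
width: 1.0
```

Call:
{"method": "play_rows", "body": {
  "rows": [
    [[0.057,0,0,0,0,0,0],[0.057,0,0,0,0,0,0],[0.057,0,0,0,0,0,0],[0.057,0,0,0,0,0,0],[0.057,0,0,0,0,0,0]]
  ],
  "newtons": 35
}}

```text
t: 19.2
position: [0.4546, 0.1165, 0.0345]
eef_rot: [1.0, -0.0, 0.001, 0.0]
force: [-1.7, -0.9, 6.7]
width: 0.749
```

Call:
{"method": "play_rows", "body": {
  "rows": [
    [[0.057,0,0,-0.01,0,0,0],[0.057,0,0,-0.03,0,0,0],[0.057,0,0,-0.06,0,0,0],[0.057,0,0,-0.09,0,0,0],[0.057,0,0,-0.1,0,0,0],[0.057,0,0,-0.1,0,0,0],[0.057,0,0,-0.1,0,0,0]]
  ]
}}

```text
t: 19.9
position: [0.4525, 0.1164, 0.1319]
eef_rot: [1.0, -0.0, -0.001, 0.0]
force: [0.4, 0.0, -2.6]
width: 0.745
```

Run:
```python
from snap import *
im,p,s=snap("w16");print(s["force"],s["width"])
```

```text
t 19.9 pos [0.4525 0.1164 0.1319] q [ 1.     -0.0001 -0.0008  0.0001] j6 1.6724105784743684
[ 0.3562  0.0306 -2.5609] 0.7453956637528049
```

View pics/w16b.png

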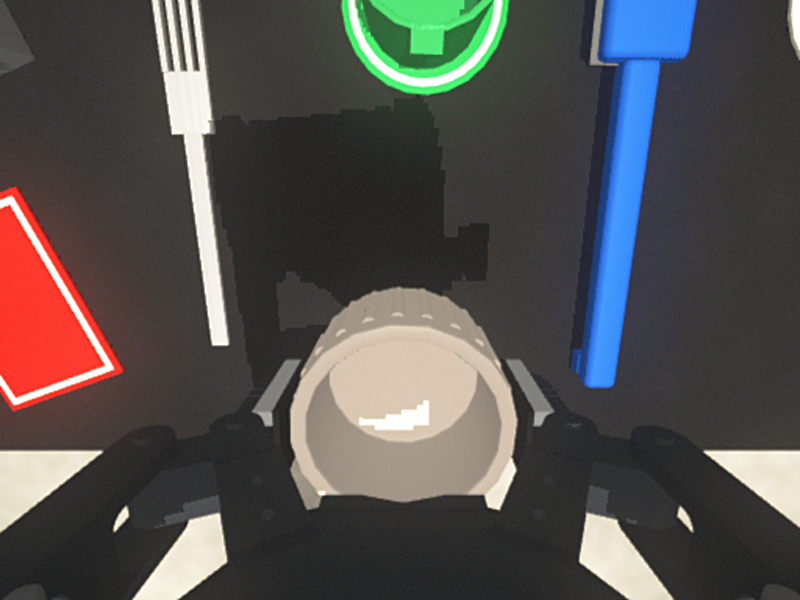

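Call:
{"method": "play_rows", "body": {
  "rows": [
    [[0.057,0.015,0.02,0,0,0,0],[0.057,0.035,0.052,0,0,0,0],[0.057,0.058,0.086,0,0,0,0],[0.057,0.082,0.12,0,0,0,0],[0.057,0.105,0.155,0,0,0,0],[0.057,0.13,0.19,0,0,0,0],[0.057,0.145,0.215,0,0,0,0],[0.057,0.153,0.23,0,0,0,0],[0.057,0.153,0.23,0,0,0,0],[0.057,0.153,0.23,0,0,0,0]]
  ]
}}

```text
t: 20.95
position: [0.6048, -0.1127, 0.131]
eef_rot: [1.0, -0.0, -0.002, -0.001]
force: [-0.2, 0.2, -1.3]
width: 0.742
```

Call:
{"method": "play_rows", "body": {
  "rows": [
    [[0.057,0,0,0,0,0,0],[0.057,0,0,0.03,0,0,0],[0.057,0,0,0.05,0,0,0],[0.057,0,0,0.05,0,0,0],[0.057,0,0,0.05,0,0,0],[0.057,0,0,0.05,0,0,0]]
  ]
}}

```text
t: 21.55
position: [0.6073, -0.1132, 0.0844]
eef_rot: [1.0, 0.0, 0.001, 0.0]
force: [0.2, -1.0, -1.1]
width: 0.754
```

Run:
```python
from snap import *
im,p,s=snap("w17")
print(s["force"])
for t in (110,150): edge(im,p,(.607,-.114),.054,.036,.007,t,(-70,70))
p2=pickle.load(open("p1.pkl","rb"))[0];i2=cv2.imread("pics/w1.png");edge(i2,p2,(.607,-.114),.054,.036,.007,130)
p2,_=pickle.load(open("w13.pkl","rb"));i2=cv2.imread("pics/w13.png");edge(i2,p2,(.607,-.114),.054,.036,.007,130)
```

```text
t 21.55 pos [ 0.6073 -0.1132  0.0844] q [1.     0.0003 0.0013 0.0003] j6 1.272213126699217
[ 0.2202 -1.0312 -1.1136]
160 [ 608.8483 -114.8664   42.3661] 0.15147128785427766
160 [ 608.805  -114.8555   42.1174] 0.16070028692658264
112 [ 607.1482 -114.0716   43.563 ] 0.15759705745473482
160 [ 608.1812 -113.2781   43.5533] 0.20120404825696292
```

View pics/w17b.png

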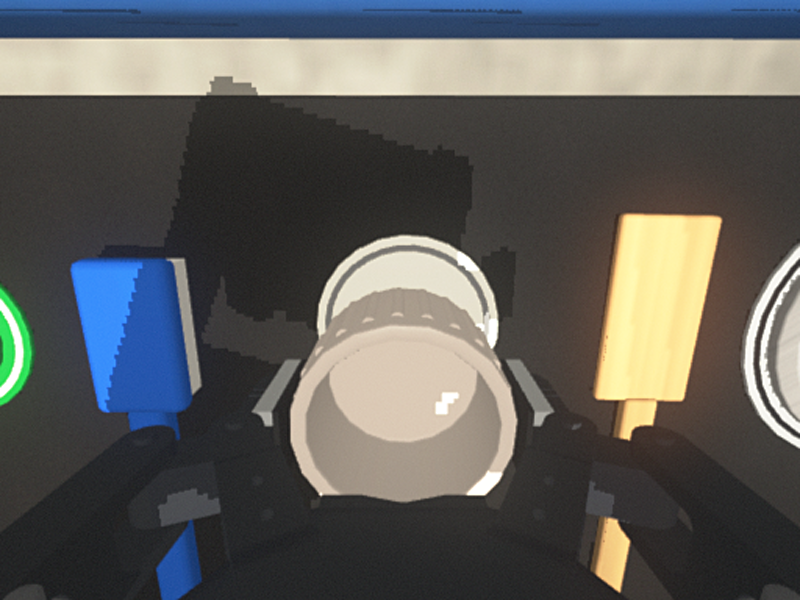

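The pad is at about (0.608, -0.1145). Lowering to just above it.

Call:
{"method": "play_rows", "body": {
  "rows": [
    [[0.057,0.0005,0.001,0.01,0,0,0],[0.057,0.0005,0.001,0.025,0,0,0],[0.057,0.0005,0.001,0.038,0,0,0],[0.057,0.0005,0.001,0.042,0,0,0],[0.057,0.0005,0.001,0.042,0,0,0],[0.057,0.0005,0.001,0.042,0,0,0],[0.057,0.0005,0.001,0.042,0,0,0]]
  ]
}}

```text
t: 22.3
position: [0.6073, -0.1147, 0.0411]
eef_rot: [1.0, -0.0, 0.0, 0.0]
force: [0.7, -0.6, -1.7]
width: 0.746
```

Run:
```python
from snap import *
im,p,s=snap("w18");print(s["force"])
edge(im,p,(.607,-.114),.054,.036,.007,110,(-60,60))
```

```text
t 22.3 pos [ 0.6073 -0.1147  0.0411] q [ 1.     -0.0001  0.0005  0.0001] j6 1.2708096240005513
[ 0.7402 -0.5546 -1.6687]
160 [ 608.8502 -114.9295   42.3052] 0.13598941967955483
```

View pics/w18b.png

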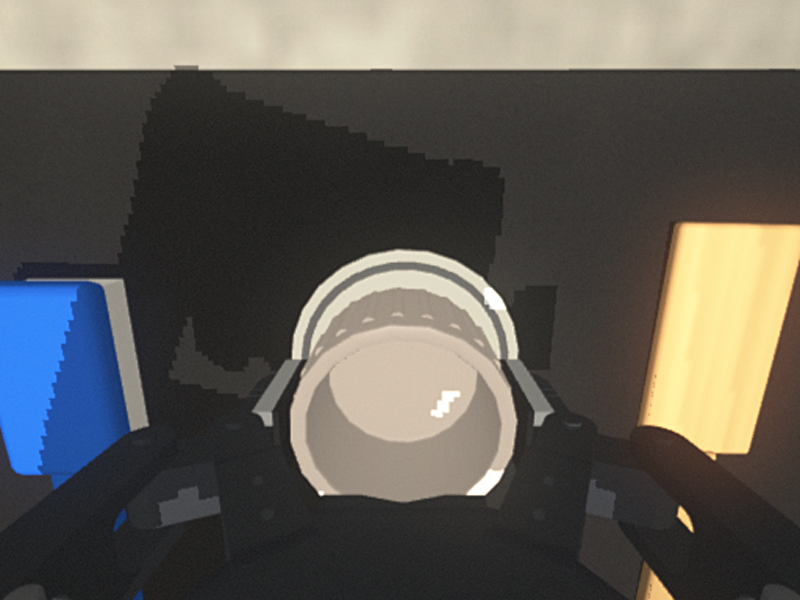

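Call:
{"method": "play_rows", "body": {
  "rows": [
    [[0.057,0.0007,0,0.0015,0,0,0],[0.057,0.0007,0,0.003,0,0,0],[0.057,0.0007,0,0.003,0,0,0],[0.057,0.0007,0,0.003,0,0,0]]
  ]
}}

```text
t: 22.75
position: [0.6075, -0.1145, 0.0377]
eef_rot: [1.0, -0.0, -0.0, -0.0]
force: [-0.2, -0.2, -1.8]
width: 0.75
```

Call:
{"method": "play_rows", "body": {
  "rows": [
    [[0.057,0,0,0.0005,0,0,0],[0.057,0,0,0.001,0,0,0],[0.057,0,0,0.001,0,0,0]]
  ]
}}

```text
t: 23.05
position: [0.6075, -0.1145, 0.0375]
eef_rot: [1.0, -0.0, -0.0, -0.0]
force: [-3.5, 0.6, 4.1]
width: 0.748
```

Contact. Releasing.

Call:
{"method": "play_rows", "body": {
  "rows": [
    [[0.07,0,0,0,0,0,0],[0.078,0,0,0,0,0,0],[0.0854,0,0,0,0,0,0],[0.0854,0,0,0,0,0,0],[0.0854,0,0,-0.03,0,0,0],[0.0854,0,0,-0.07,0,0,0],[0.0854,0,0,-0.12,0,0,0],[0.0854,0,0,-0.16,0,0,0],[0.0854,0,0,-0.16,0,0,0],[0.0854,0,0,-0.16,0,0,0]]
  ]
}}

```text
t: 24.05
position: [0.6085, -0.1149, 0.1987]
eef_rot: [1.0, -0.0, 0.002, 0.001]
force: [-0.8, -0.3, -1.1]
width: 1.0
```

Run:
```python
from snap import *
im,p,s=snap("w19")
edge(im,p,(.608,-.114),.054,.036,.007,120)
```

```text
t 24.05 pos [ 0.6085 -0.1149  0.1987] q [ 1.     -0.0001  0.0018  0.0006] j6 1.2711947011903153
160 [ 606.5525 -114.7778   43.9312] 1.2634491521530744
```

View pics/w19b.png

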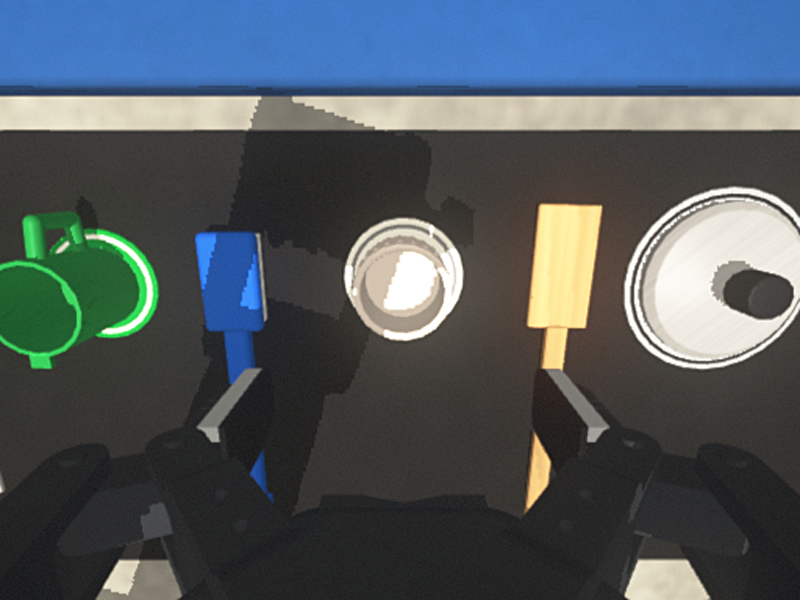

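The ramekin is concentric on the white pad (lit ring around it). Last is the tub: I'll hover near it with the tool turned about 20°.

Call:
{"method": "play_rows", "body": {
  "rows": [
    [[0.0854,-0.049,-0.445,-0.07,0,0,-0.36],[0.0854,-0.049,-0.445,-0.07,0,0,-0.36],[0.0854,-0.049,-0.445,-0.07,0,0,-0.36],[0.0854,-0.049,-0.445,-0.07,0,0,-0.36],[0.0854,-0.049,-0.445,-0.07,0,0,-0.36],[0.0854,-0.049,-0.445,-0.07,0,0,-0.36],[0.0854,-0.049,-0.445,-0.07,0,0,-0.36],[0.0854,-0.049,-0.445,-0.07,0,0,-0.36],[0.0854,-0.049,-0.445,-0.07,0,0,-0.36],[0.0854,-0.049,-0.445,-0.07,0,0,-0.36]]
  ]
}}

```text
t: 25.1
position: [0.5564, 0.3359, 0.2649]
eef_rot: [0.983, 0.182, -0.001, -0.001]
force: [0.4, 0.2, 0.1]
width: 1.001
```

Call:
{"method": "play_rows", "body": {
  "rows": [
    [[0.0854,0,0,0,0,0,0],[0.0854,0,0,0,0,0,0],[0.0854,0,0,0,0,0,0]]
  ]
}}

```text
t: 25.4
position: [0.5585, 0.3285, 0.2652]
eef_rot: [0.984, 0.178, -0.001, 0.001]
force: [-0.6, -0.2, 0.4]
width: 0.997
```

Run:
```python
from snap import *
im,p,s=snap("w20")
m=masks(im)["red"]
for c in blobs(m,100):
    for z in(.052,.007):
        r=cv2.minAreaRect((onplane(p,c,z)*1000).astype(np.float32));print(c.mean(0),z,np.round(r[0],1),np.round(r[1],1),r[2])
```

```text
t 25.4 pos [0.5585 0.3285 0.2652] q [ 0.984   0.1779 -0.0013  0.0006] j6 1.636897837306621
[221.9163 229.5976] 0.052 [470.  345.3] [102.8  69.5] 20.02149772644043
[221.9163 229.5976] 0.007 [449.3 344.2] [116.9  79. ] 20.021503448486328
[260.1897 126.0553] 0.052 [607.6 344.6] [90.1 58.1] 20.5089168548584
[260.1897 126.0553] 0.007 [605.7 343.5] [102.4  66. ] 20.50890350341797
```

View pics/w20b.png

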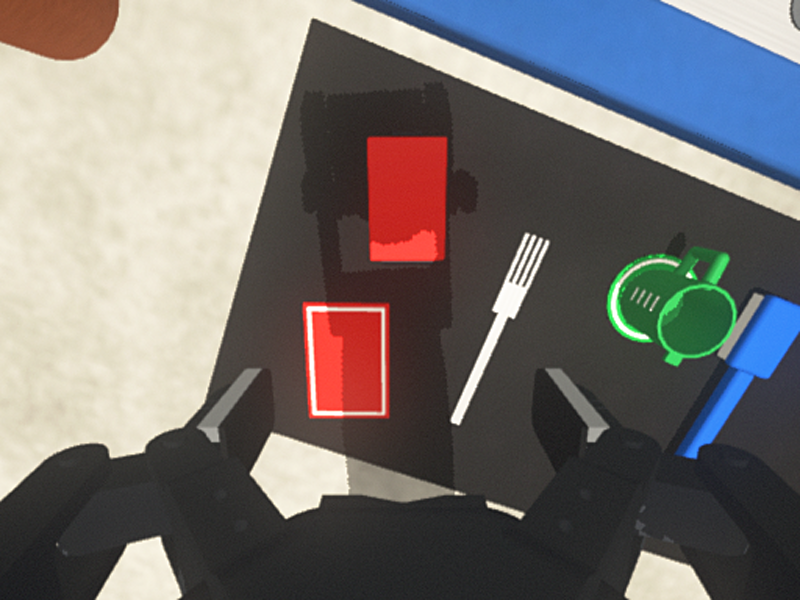

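The tub lid measures 90x58 at (0.6076, 0.3446), angle 20.5°; the tool is already turned 20.5°. The red pad is at (0.4493, 0.3442), angle 20.0°. Descending to just above the tub.

Call:
{"method": "play_rows", "body": {
  "rows": [
    [[0.0854,0.035,0.002,0.02,0,0,0],[0.0854,0.0515,0.002,0.06,0,0,0],[0.0854,0.0515,0.002,0.105,0,0,0],[0.0854,0.0515,0.002,0.15,0,0,0],[0.0854,0.0515,0.002,0.165,0,0,0],[0.0854,0.0515,0.002,0.165,0,0,0],[0.0854,0.0515,0.002,0.165,0,0,0],[0.0854,0.0515,0.002,0.165,0,0,0]]
  ]
}}

```text
t: 26.25
position: [0.61, 0.3476, 0.1059]
eef_rot: [0.984, 0.179, 0.003, -0.001]
force: [1.4, -0.1, -0.1]
width: 0.999
```

Run:
```python
from snap import *
im,p,s=snap("w21");M=R.from_quat(s["eef_rot"]).as_matrix();print("yaw",np.degrees(np.arctan2(M[1,0],M[0,0])))
m=masks(im)["red"]
for c in blobs(m,300):
    r=cv2.minAreaRect((onplane(p,c,.052)*1000).astype(np.float32));print(c.mean(0),np.round(r[0],1),np.round(r[1],1),r[2], "tool",M.T@(np.r_[np.array(r[0])/1000,.038]-s["position"]))
```

```text
t 26.25 pos [0.61   0.3476 0.1059] q [ 0.9839  0.1788  0.0032 -0.0008] j6 1.6293536833865794
yaw 20.59676061435145
[201.0962 315.6154] [523.9 359.9] [19.8 49.7] 20.680675506591797 tool [-0.0768 -0.0418  0.0674]
[206.5939 303.8934] [534.  362.9] [14.3 60.2] 18.46405029296875 tool [-0.0663 -0.0411  0.0675]
[261.9905 219.3   ] [609.3 345.1] [88.8 57.7] 20.667795181274414 tool [-0.0021  0.0021  0.0679]
```

View pics/w21b.png

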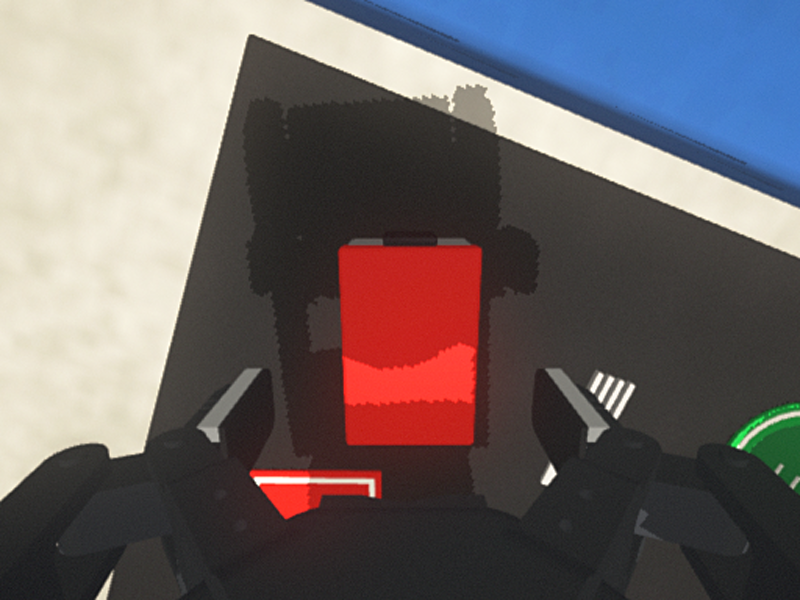

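Run:
```python
from h import *
import pickle
p,s=pickle.load(open("w21.pkl","rb"));M=R.from_quat(s["eef_rot"]).as_matrix()
for uv in ([600,372],[590,385],[635,380],[545,478]):
    w=onplane(p,np.array(uv)/1.5625,.008)[0];print(uv,w,M.T@(np.r_[w,.008]-s["position"]))
```

```text
[600, 372] [0.6177 0.2385] [-0.0319  0.1049  0.0977]
[590, 385] [0.609 0.24 ] [-0.0395  0.1004  0.0976]
[635, 380] [0.6202 0.2187] [-0.0365  0.1243  0.0976]
[545, 478] [0.5475 0.2375] [-0.098   0.0812  0.0972]
```

The fork is about 100 mm away, so it's clear of the fingers. Descending to grasp height and closing.

Call:
{"method": "play_rows", "body": {
  "rows": [
    [[0.0854,-0.0015,0.002,0.015,0,0,0],[0.0854,-0.0015,0.002,0.035,0,0,0],[0.0854,-0.0015,0.002,0.055,0,0,0],[0.0854,-0.0015,0.002,0.066,0,0,0],[0.0854,-0.0015,0.002,0.066,0,0,0],[0.0854,-0.0015,0.002,0.066,0,0,0],[0.0854,-0.0015,0.002,0.066,0,0,0]]
  ]
}}

```text
t: 27.0
position: [0.6077, 0.3448, 0.0369]
eef_rot: [0.984, 0.179, 0.001, -0.0]
force: [-0.5, 0.7, 0.8]
width: 0.994
```

Call:
{"method": "play_rows", "body": {
  "rows": [
    [[0.052,0,0,0,0,0,0],[0.052,0,0,0,0,0,0],[0.052,0,0,0,0,0,0],[0.052,0,0,0,0,0,0],[0.052,0,0,0,0,0,0]]
  ],
  "newtons": 35
}}

```text
t: 27.5
position: [0.6077, 0.3447, 0.037]
eef_rot: [0.984, 0.179, 0.001, -0.0]
force: [0.1, -0.9, 4.8]
width: 0.672
```

Run:
```python
from snap import *
im,p,s=snap("w22");M=R.from_quat(s["eef_rot"]).as_matrix();print("yaw",np.degrees(np.arctan2(M[1,0],M[0,0])))
m=masks(im)["red"]
for c in blobs(m,300):
    r=cv2.minAreaRect((onplane(p,c,.052)*1000).astype(np.float32));print(c.mean(0),np.round(r[0],1),np.round(r[1],1),r[2], "tool",M.T@(np.r_[np.array(r[0])/1000,.038]-s["position"]))
```

```text
t 27.5 pos [0.6077 0.3447 0.037 ] q [ 0.9839  0.179   0.001  -0.0002] j6 1.6266595329133238
yaw 20.618322879231922
[257.4333 245.0246] [619.8 349.9] [68.2 56.3] 20.634613037109375 tool [ 0.0132 -0.0006 -0.001 ]
```

View pics/w22b.png

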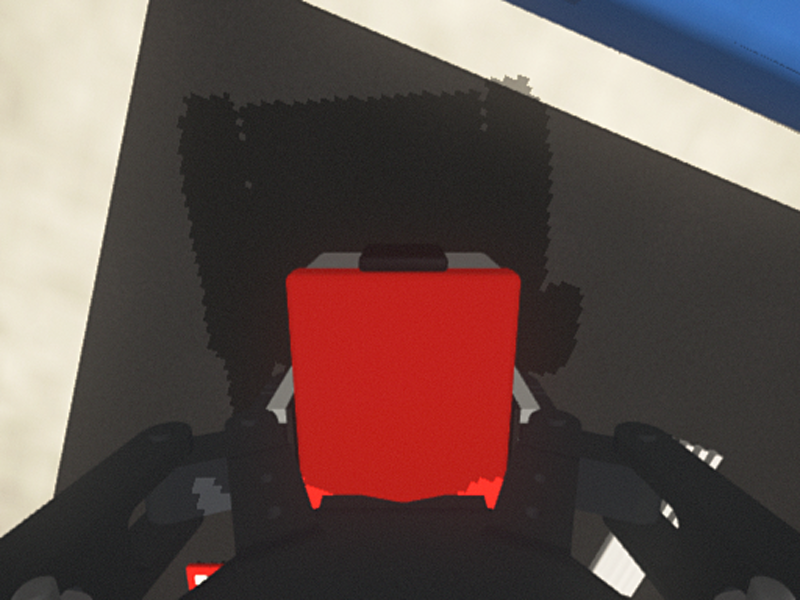

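The tub is gripped squarely (width 57.4 mm). Lifting and carrying it back to the red pad.

Call:
{"method": "play_rows", "body": {
  "rows": [
    [[0.052,0,0,-0.01,0,0,0],[0.052,0,0,-0.03,0,0,0],[0.052,0,0,-0.06,0,0,0],[0.052,0,0,-0.09,0,0,0],[0.052,0,0,-0.09,0,0,0],[0.052,0,0,-0.09,0,0,0]]
  ]
}}

```text
t: 28.15
position: [0.6075, 0.3447, 0.1278]
eef_rot: [0.984, 0.179, 0.001, -0.0]
force: [0.2, -0.1, -1.4]
width: 0.675
```

Call:
{"method": "play_rows", "body": {
  "rows": [
    [[0.052,-0.02,-0.007,0,0,0,0.002],[0.052,-0.05,-0.018,0,0,0,0.005],[0.052,-0.085,-0.031,0,0,0,0.01],[0.052,-0.12,-0.044,0,0,0,0.01],[0.052,-0.14,-0.052,0,0,0,0.01],[0.052,-0.15,-0.055,0,0,0,0.01],[0.052,-0.15,-0.055,0,0,0,0.01],[0.052,-0.15,-0.055,0,0,0,0.01],[0.052,-0.15,-0.055,0,0,0,0.01]]
  ]
}}

```text
t: 29.05
position: [0.4485, 0.3431, 0.126]
eef_rot: [0.985, 0.174, 0.001, -0.0]
force: [0.5, 0.0, -0.8]
width: 0.676
```

Run:
```python
from snap import *
im,p,s=snap("w23");M=R.from_quat(s["eef_rot"]).as_matrix();print("yaw",np.degrees(np.arctan2(M[1,0],M[0,0])),s["force"],s["width"])
```

```text
t 29.05 pos [0.4485 0.3431 0.126 ] q [ 0.9848  0.1736  0.0006 -0.0001] j6 1.7507269429917753
yaw 19.997729901833157 [ 0.4707  0.0335 -0.7847] 0.6758104613925154
```

View pics/w23b.png

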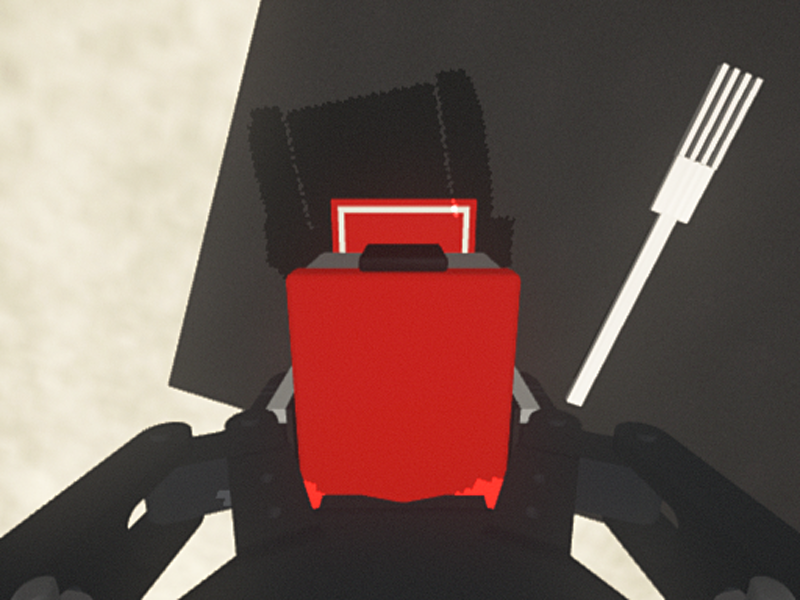

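Run:
```python
from h import *
import pickle
p,s=pickle.load(open("w23.pkl","rb"));M=R.from_quat(s["eef_rot"]).as_matrix();im=cv2.imread("pics/w23.png")
m=masks(im)["red"].astype(np.uint8)
def t(uv,z): return M.T@(np.r_[onplane(p,uv,z)[0],z]-s["position"])
# pad far edge & side edges via mask: columns / rows
cols=[(u,np.argmax(m[100:180,u])+100) for u in range(218,300,8)]
T=np.array([t([u,v-.5],.007) for u,v in cols]);k=np.polyfit(T[:,1],T[:,0],1);print("far edge x",T[:,0].mean(),"slope deg",np.degrees(np.arctan(k[0])))
for v in range(136,160,5):
    us=np.where(m[v,200:320])[0]+200;print(t([us[0]-.5,v],.007)[1],t([us[-1]+.5,v],.007)[1])
zt=s["position"][2]-.037+.052
cols=[(u,np.where(m[168:200,u]==0)[0].max()+169) for u in range(190,328,10)]
T=np.array([t([u,v-.5],zt) for u,v in cols]);print("lid front",np.median(T[:,0]),T[:,0])
p2,s2=pickle.load(open("w20.pkl","rb"))
```

```text
far edge x 0.058150024290269935 slope deg 0.003913016125203565
-0.03917038674728025 0.038167460426641195
-0.039351627041529655 0.03835182822659412
-0.03953458949866001 0.03853794704538035
-0.039719298782086805 0.0387258419472705
-0.039057822309859665 0.03806841387485373
lid front 0.047088686853869396 [0.0471 0.0471 0.0471 0.0471 0.0467 0.0463 0.0463 0.0463 0.0463 0.0463
 0.0471 0.0471 0.0471 0.0475]
```

The pad is aligned with the tub to within about 0.1°. The tub needs to move about 1.5 mm back. Lowering.

Call:
{"method": "play_rows", "body": {
  "rows": [
    [[0.052,-0.0015,-0.0005,0.02,0,0,0],[0.052,-0.0015,-0.0005,0.045,0,0,0],[0.052,-0.0015,-0.0005,0.068,0,0,0],[0.052,-0.0015,-0.0005,0.08,0,0,0],[0.052,-0.0015,-0.0005,0.08,0,0,0],[0.052,-0.0015,-0.0005,0.08,0,0,0],[0.052,-0.0015,-0.0005,0.08,0,0,0]]
  ]
}}

```text
t: 29.8
position: [0.4469, 0.3436, 0.0473]
eef_rot: [0.985, 0.174, 0.001, -0.001]
force: [0.3, -0.1, -1.1]
width: 0.677
```

Run:
```python
from snap import *
im,p,s=snap("w24");M=R.from_quat(s["eef_rot"]).as_matrix();print("yaw",np.degrees(np.arctan2(M[1,0],M[0,0])),s["force"],s["width"])
m=masks(im)["red"].astype(np.uint8)
def t(uv,z): return M.T@(np.r_[onplane(p,uv,z)[0],z]-s["position"])
cols=[(u,np.argmax(m[100:190,u])+100) for u in range(210,306,8)]
T=np.array([t([u,v-.5],.007) for u,v in cols]);print("far edge",np.round(T*1000,1)[:,:2].tolist())
```

```text
t 29.8 pos [0.4469 0.3436 0.0473] q [ 0.9848  0.1739  0.0014 -0.0005] j6 1.7522460068944121
yaw 20.031224862347926 [ 0.2862 -0.0754 -1.1436] 0.6765632649966612
far edge [[59.6, -27.0], [59.6, -22.6], [59.6, -18.1], [59.6, -13.7], [59.6, -9.3], [59.6, -4.9], [59.6, -0.5], [59.6, 3.9], [59.6, 8.3], [59.6, 12.7], [59.6, 17.1], [59.6, 21.5]]
```

View pics/w24b.png

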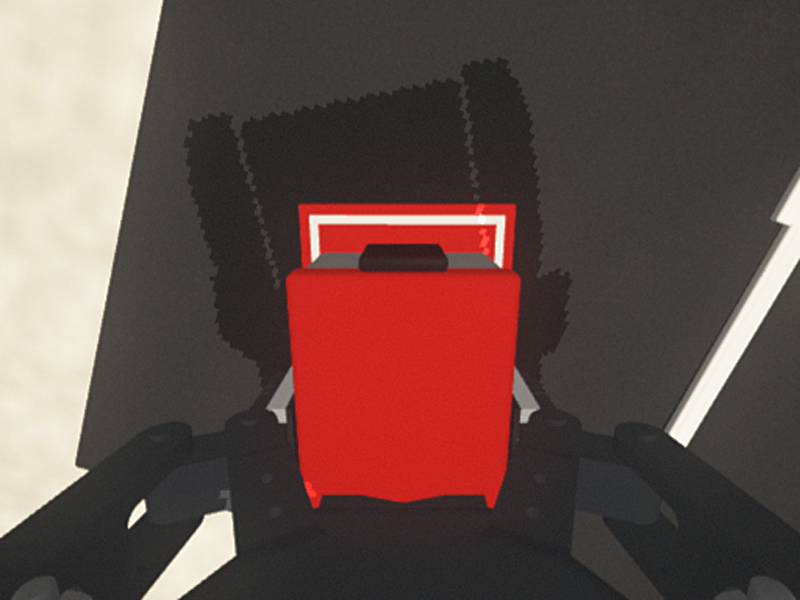

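Call:
{"method": "play_rows", "body": {
  "rows": [
    [[0.052,0,0.0012,0.002,0,0,0],[0.052,0,0.0012,0.004,0,0,0],[0.052,0,0.0012,0.0055,0,0,0],[0.052,0,0.0012,0.0055,0,0,0],[0.052,0,0.0012,0.0055,0,0,0],[0.052,0,0.0012,0.0055,0,0,0]]
  ]
}}

```text
t: 30.45
position: [0.4459, 0.3418, 0.0402]
eef_rot: [0.985, 0.174, -0.0, 0.0]
force: [0.4, 0.6, -1.2]
width: 0.674
```

Call:
{"method": "play_rows", "body": {
  "rows": [
    [[0.052,0,0,0.0005,0,0,0],[0.052,0,0,0.001,0,0,0],[0.052,0,0,0.001,0,0,0]]
  ]
}}

```text
t: 30.75
position: [0.4459, 0.3419, 0.04]
eef_rot: [0.985, 0.174, -0.0, 0.0]
force: [-2.9, -0.5, 4.9]
width: 0.676
```

Run:
```python
from snap import *
im,p,s=snap("w25");M=R.from_quat(s["eef_rot"]).as_matrix()
m=masks(im)["red"].astype(np.uint8)
def t(uv,z): return M.T@(np.r_[onplane(p,uv,z)[0],z]-s["position"])
cols=[(u,np.argmax(m[100:190,u])+100) for u in range(210,306,16)]
T=np.array([t([u,v-.5],.007) for u,v in cols]);print("far edge",T[:,0])
for v in (145,150,155):
    us=np.where(m[v,150:350])[0]+150;print(t([us[0]-.5,v],.007)[1],t([us[-1]+.5,v],.007)[1])
for v in (180,200):
    us=np.where(m[v,150:350])[0]+150;print("lid",t([us[0]-.5,v],.055)[1],t([us[-1]+.5,v],.055)[1])
```

```text
t 30.75 pos [0.4459 0.3419 0.04  ] q [ 0.9847  0.174  -0.0001  0.0001] j6 1.7502230221657338
far edge [0.061 0.061 0.061 0.061 0.061 0.061]
-0.03907589340785426 0.03807248566142366
-0.039259888604982765 0.038258425606590346
-0.03944565750792041 0.03790935971619084
lid -0.028691123779414733 0.027707730714482667
lid -0.028875100000480474 0.02751720790708039
```

View pics/w25b.png

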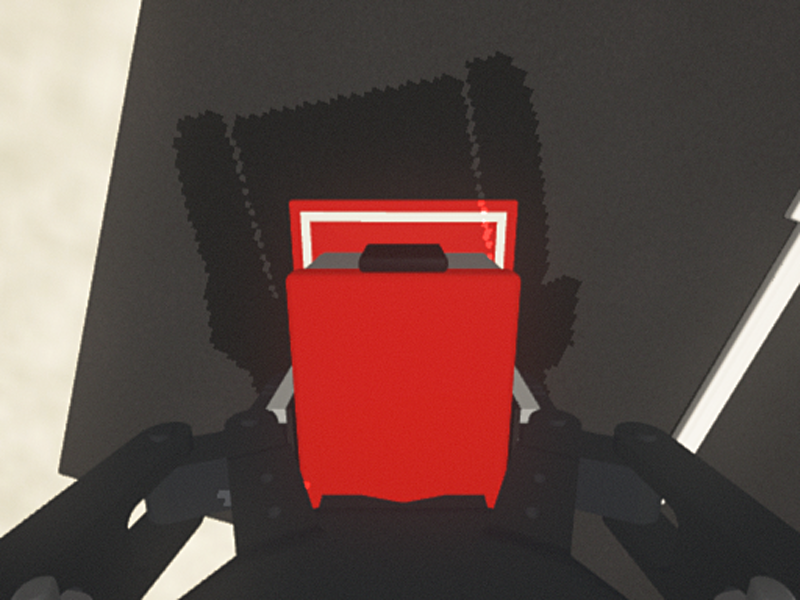

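The lateral centres match (both -0.5 mm), lengthwise is about 1 mm off, and the yaw is aligned. Releasing.

Call:
{"method": "play_rows", "body": {
  "rows": [
    [[0.066,0,0,0,0,0,0],[0.076,0,0,0,0,0,0],[0.0854,0,0,0,0,0,0],[0.0854,0,0,0,0,0,0],[0.0854,0,0,-0.03,0,0,0],[0.0854,0,0,-0.07,0,0,0],[0.0854,0,0,-0.12,0,0,0],[0.0854,0,0,-0.17,0,0,0],[0.0854,0,0,-0.21,0,0,0],[0.0854,0,0,-0.21,0,0,0]]
  ]
}}

```text
t: 31.8
position: [0.4499, 0.3443, 0.2579]
eef_rot: [0.985, 0.174, 0.007, -0.003]
force: [1.3, 0.7, 0.5]
width: 1.002
```

Call:
{"method": "play_rows", "body": {
  "rows": [
    [[0.0854,-0.08,0.05,-0.12,0,0,0.34],[0.0854,-0.08,0.12,-0.15,0,0,0.34],[0.0854,-0.08,0.18,-0.15,0,0,0.34],[0.0854,-0.08,0.25,-0.15,0,0,0.34],[0.0854,-0.08,0.32,-0.15,0,0,0.34],[0.0854,-0.08,0.32,-0.15,0,0,0.34],[0.0854,-0.08,0.32,-0.15,0,0,0.34],[0.0854,-0.08,0.32,-0.15,0,0,0.34],[0.0854,-0.08,0.32,-0.15,0,0,0.34]]
  ]
}}

```text
t: 32.7
position: [0.4814, 0.0098, 0.3995]
eef_rot: [1.0, 0.002, 0.001, 0.001]
force: [-0.3, 0.0, -0.5]
width: 1.0
```

Run:
```python
from snap import *
im,p,s=snap("w26")
m=masks(im)["red"]
for c in blobs(m,100):
    for z in (.055,.007):
        r=cv2.minAreaRect((onplane(p,c,z)*1000).astype(np.float32));print(z,np.round(r[0],1),np.round(r[1],1),r[2])
snap("s26",cam="scene");snap("t26",cam="top")
```

```text
t 32.7 pos [0.4814 0.0098 0.3995] q [1.     0.0018 0.0006 0.001 ] j6 1.4426938339773818
0.055 [453.5 323.7] [107.3  99. ] 19.911319732666016
0.007 [443.6 356.3] [118.4 109.3] 19.91129493713379
t 32.75 pos [0.4808 0.0119 0.3988] q [ 1.      0.0027 -0.0002 -0.0001] j6 1.4438891594224432
t 32.8 pos [0.4803 0.0132 0.3984] q [ 1.      0.0038 -0.0007 -0.0004] j6 1.4440876583659399
```

View pics/w26b.png

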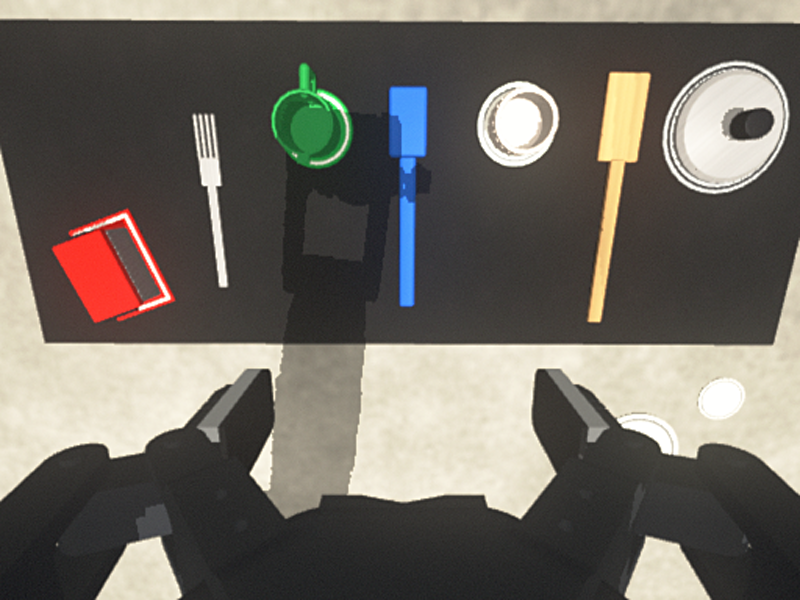

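View pics/s26b.png

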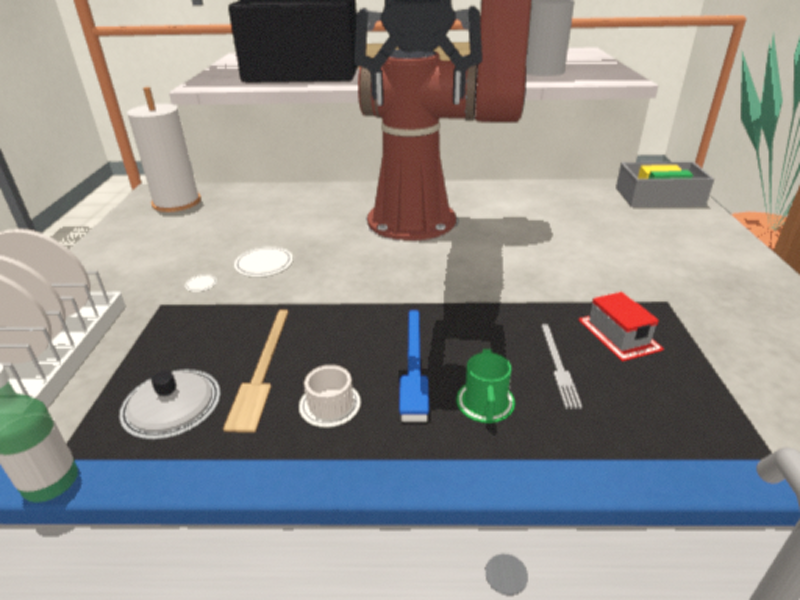

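View pics/t26b.png

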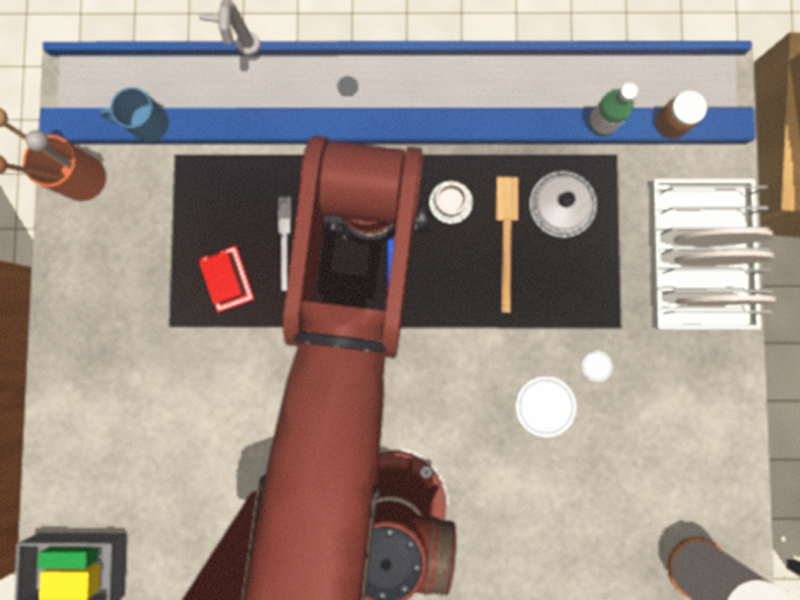

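All four things stand on their pads in the scene view: lid (170,402), ramekin (330,395), cup (488,388) and tub (622,322). The spatula and brush haven't moved. I'll take one enlarged crop to check the cup and ramekin centring.

Run:
```python
from h import *
a=cv2.imread("pics/s26.png")[215:285,180:350];b=cv2.imread("pics/w26.png")[30:130,160:370]
a=cv2.resize(a,(790,325),interpolation=cv2.INTER_CUBIC);b=cv2.resize(b,(550,262),interpolation=cv2.INTER_CUBIC)
o=np.zeros((590,800,3),np.uint8);o[:325,:790]=a;o[327:589,:550]=b;cv2.imwrite("pics/chk.png",o)
import pickle
im=cv2.imread("pics/w13.png");p,_=pickle.load(open("w13.pkl","rb"))
# rim of cup, lower (−x) outer silhouette at z=.069, mask = green value above shadow; pad top
g=masks(im)["green"].astype(np.uint8)*255
for u,v in ((400,342),(356,290),(451,290)): print(onplane(p,[u/1.5625,v/1.5625],.069))
```

```text
[[0.5716 0.1083]]
[[0.606  0.1356]]
[[0.606  0.0766]]
```

View pics/chk.png

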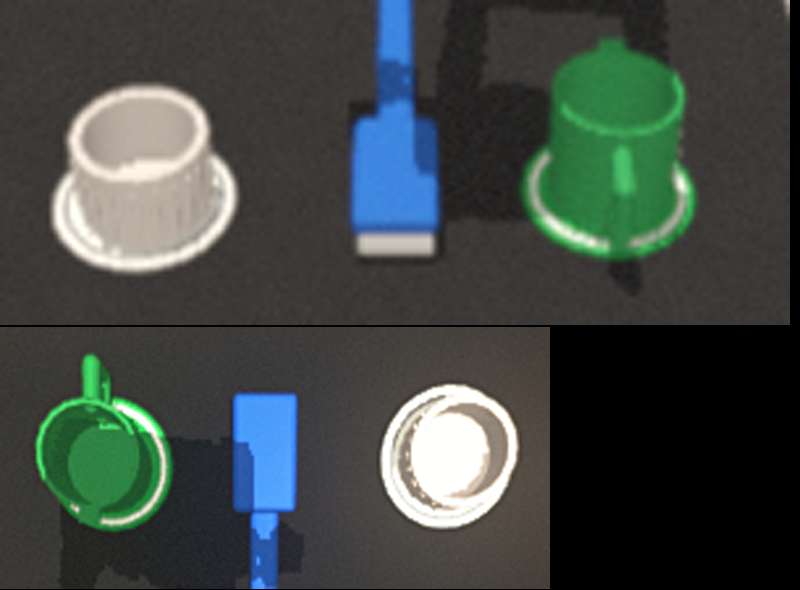

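The cup rim centre is at about (0.602, 0.106) against the pad at (0.603, 0.106), and both cup and ramekin stand inside their rings. I'll let the arm settle and hand in.

Call:
{"method": "play_rows", "body": {
  "rows": [
    [[0.0854,0,0,0,0,0,0],[0.0854,0,0,0,0,0,0],[0.0854,0,0,0,0,0,0],[0.0854,0,0,0,0,0,0]]
  ]
}}

```text
t: 33.25
position: [0.4803, 0.0145, 0.3992]
eef_rot: [1.0, 0.006, -0.0, -0.0]
force: [-0.8, -1.0, -0.0]
width: 1.001
```

```bash
python3 -c "
from plant import order
print(order.close_job())"
```

```text
the job is handed in; nothing more can be done
None
```

I placed all four things on their pads in the order asked: lid, cup, ramekin, tub. I handed the job in at about 33 s. Each was lowered until light contact (about 1–5 N) before release, and the arm finished clear of everything.

**Last checks:** The final views show all four standing upright on their pads. The spatula, brush and fork look where they were; I checked this by eye only.
- **Lid and ramekin:** both look concentric on their pads. Just before release each was within about 1 mm of its pad's centre; after release I judged them by eye.
- **Cup:** about 1 mm off centre, measured after release.
- **Tub:** aligned with its pad to about 0.1° in the hover view, and about 1 mm off along its length just before release.

**Checks that failed or disagreed:**
- The top camera read about 4 mm off from the wrist camera in x, so I used the wrist camera throughout.
- Wrist views of the same pad differed by up to 2 mm, so I used the closest view for each placing.
- The automatic circle fit on the placed cup's rim failed, so I checked its centre from three rim points instead. The fit on the white pad after the ramekin was placed was poor.
- The final wrist view couldn't separate the red tub from its red pad. I checked the tub by the close view before release and by eye afterwards.

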